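Find the heavy side of a shaker rotor by feel and hold it down

ROBOT

A 6-joint arm with a two-finger parallel gripper is mounted at the origin on the work surface. World frame = base frame: x ahead of the robot, y to its left, z up, the work surface at z = 0. Lengths are in mm, angles in rad, forces in N, time in s.
With the tool pointing down it reaches from about 350 to 800 mm from the base axis. Payload 7.3 kg.
Tool frame: the origin (TCP) lies midway between the tips of the shut fingers; the grasp point (between the pads) lies 19 mm behind it (ctrl.grip_point_offset is the z of the grasp point in the tool frame, in mm); z points along the fingers, y is the line along which they close (so a half turn about z gives the same grasp; the last joint's range is limited). The gripper opens to 85 mm and grips with 20 to 120 N. Pads are 22 mm wide; open, the fingers measure 114 mm over their backs; the gripper's body (76 mm by 85 mm) begins 54 mm behind the grasp point. The pads swing forward as they close: fully open they stand 13 mm farther back than shut.
Start: joints at [1.055, 0.342, 1.524, -0, 1.275, -0.146], TCP at [189.737, 489.535, 231.322] pointing down, gripper open.
Joint ranges: [-2.53, 2.53], [-0.77, 2.02], [0.04, 2.7], [-1, 4.14], [0.28, 2.66], [-3.11, 3.11]. Speed limits (rad/s): [2.57, 2.57, 3.14, 3.14, 3.14, 3.14].

INTERFACE

Orientations are given as a unit quaternion [x, y, z, w].
In Python, from rig import ctrl, cams, close_job gives the robot as it stands.
- The arm moves only by the tool send_rows, never from a script. Its argument "commands" is a list of rows, each an object of numbers: "hand": the closure, from 0 (fully open) to 1 (shut); "dx", "dy", "dz": the shift along the tool's x, y, z in m; "spin": the turn about the tool's z in degrees. A call has 1 to 12 rows; each row shifts and turns the commanded pose from where the row before left it, along the tool's axes as they then stand; what a row does not reach is not made up. A row lasts 1/12 s, in which the tool goes at most 41.7 mm and 7.16 degrees, less where a joint would pass 70% of its speed; a pose out of reach is approached as far as the arm can. A call is refused whole if a number of a shift passes 0.0417 or a number of a turn 7.16, either way. A call with a gripper value outside its range is refused whole. The fingers move at their own pace and stop on an object; "force" is the grip in N (left out, the last holds). Time passes only in rows, so rows that do not move let the fingers close. It gives the time, the measured TCP pose, the force, the opening and the grip force at its end, in the units of the state.
- ctrl.state(): the state, without advancing time (a new reading comes with each control period).
- cams.grab_frame(name): name is "scene" or "top"; returns a dict with "img" (420x560x3 uint8, blue, green, red), "mtx" (3x3 intrinsics, pixels), "k1" (the pictures are not rectified: a ray, as slopes to the right and down, at radius r is drawn at 1 + k1 r^2 times it, then the intrinsics apply), "T" (4x4, takes a point from camera to world coordinates). Camera axes: x right, y down, z forward; pixel columns grow to the right and rows downward; lengths in mm; the calibration is good to about 2 mm. A picture is of the moment at which its call begins. There is no depth.
- close_job(): hands the job in; it is judged then, once.
The state is a dict: "clock": time; "qpos": joint angles; "qvel": joint speeds; "joint_efforts": joint torques, N m; "tcp_pos": TCP position; "eef_rot": TCP orientation; "contact_force": force on the tool from outside, world axes, zero at the start; "torque": the same for the moment, N m; "gripper_width": finger opening in mm; "finger_force": force on a finger pad.
Only numpy, scipy, OpenCV 4.12 (cv2) and the standard library are available. Lean on these libraries where they do the work, as an engineer would, in place of code of your own. Each camera call takes 0.05 s, during which the arm holds its last target. There are 200 camera calls.

TASK

The silver shaker rotor on the sloping balancing stand looks even all round, but it is heavier on one side. Take it by its black grip bar, turn it well to and fro to feel which side is heavy, then turn that heavy side straight down the slope and finish still holding the bar there, motionless, so that I can mark the rotor's rim. Leave the other things on the bench where they are.

Things in the scene. Friction and masses are not known exactly. Their poses are not given: they have to be found in the camera images.
- stand: Balancing stand, fixed to the bench: grey base plate 190 x 150 x 12 mm, centred 30 mm to +x of the origin, two blue cheeks, steel bearing. Origin on the bench, 100 mm straight below the rotor's origin. z up. The axle leans 25 degrees from vertical towards the stand's -x, so the rotor's face looks up and to -x (roughly to the robot); down the slope is towards -x and down.
- rotor: Silver disc 180 mm across, 38 mm thick, on the stand's axle, no end stops, any start angle. Origin: centre of its back. z: axle, out of its face; x: to the red mark. On the face, centred, a black grip bar, 64 mm along x, 28 mm along y, 42 mm tall (z 38 to 80 mm): pinch across the 28 mm. Screw heads 3 mm proud at 62 mm radius. Stiff bearing: rubs with 0.25 N m, so it stays where left.
- knob (a point): Grip point in the bar: on the axle, 62 mm along the rotor's z from its origin, 18 mm below the bar's top; axes as the rotor's. The torque felt about the axle is the bearing's 0.25 N m against the motion, plus the pull of the heavy side towards downhill: 0.15 to 0.2 N m when it is level with the axle, nothing when it is straight up or down the slope.
- red_mark (a point): Red paint mark on the rotor's face, 68 mm from the axle along the rotor's x, 38 mm along its z. It only shows how the rotor is turned: the heavy side (a steel slug of about 0.7 kg sealed inside, centred 57 mm off the axle) lies in a fixed direction from it that is different each time and cannot be seen.
- jar: Bystander: glass jar with blue cap, 60 mm across, 80 mm tall. Origin at the centre of its underside.
- beaker: Bystander: glass beaker 70 mm across, 90 mm tall. Origin at the centre of its underside.
- weight: Bystander: brass weight 40 mm across, 60 mm tall. Origin at the centre of its underside.
- tray: Bystander: white open tray 120 x 90 x 35 mm. Origin at the centre of its underside.
- screwdriver: Bystander: screwdriver lying on the bench beyond the stand, along its own x.
- brush: Bystander: hand brush lying on the bench, along its own x.
- marker: Bystander: white marker pen with blue cap, 132 x 16 x 16 mm, lying along its own x, between robot and stand to the left.

How it is judged:
By the outcome, as a careful person would: the job done as asked, in the order asked, and still so for the second after the job is handed in, while the arm keeps its last pose, push and grip.
It also fails if it takes over 67 s, if anything falls off the work surface, if the arm or the gripper's body presses on something with over 40 N, if the wrist force passes 120 N, or if a joint passes its speed limit or range.

## Working session

There is one attempt and no reset: what is moved stays moved. The work goes in short steps, Python scripts to look and compute and a tool call to move; the robot and the scene stay as the last step left them, time stands still between calls to the robot, and variables do not carry over. Pictures are saved under pics/ and viewed, at most 10 in all, crops included, and the job is handed in when it is done.

Besides the shell and the picture viewer there is one more tool, called in YAML: its name, and indented under it one key for each argument. send_rows: Moves the arm, as the interface text tells. Its arguments: {"type":"object","properties":{"commands":{"type":"array"},"force":{"type":"number"}},"required":["commands"]}

```bash
mkdir -p pics; ls
python3 - <<'E'
from rig import ctrl,cams
import cv2,numpy as np
print(ctrl.state(), ctrl.grip_point_offset)
a=[]
for n in("scene","top"):
    f=cams.grab_frame(n); cv2.imwrite(f"pics/{n}0.png",f["img"]); np.savez(f"{n}0.npz",**f); print(n,f["mtx"].tolist(),f["k1"],np.round(f["T"],3).tolist())
E
```

```text
pics
{'clock': 0.0, 'qpos': array([ 1.05501775e+00,  3.42707485e-01,  1.52499816e+00,  1.11954809e-05,
        1.27537294e+00, -1.45997606e-01]), 'qvel': array([-0.0017749 ,  0.00063397,  0.00035663,  0.00100885, -0.00046066,
       -0.00249254]), 'joint_efforts': array([ 7.21232755e-05, -4.33687055e+01, -2.46009761e+01, -1.41356390e-04,
        7.98570458e-03,  5.37211619e-06]), 'tcp_pos': array([189.5246377 , 489.18598724, 230.64043663]), 'eef_rot': array([ 1.83840444e-01,  9.82955818e-01, -7.00920571e-04, -2.46439572e-04]), 'contact_force': array([0.33897674, 0.32220466, 0.72567936]), 'torque': array([ 0.02609086, -0.07374226, -0.0089391 ]), 'finger_force': 0.0, 'gripper_width': 85.6242901595882} -18.700000000000003
scene [[472.32613685698703, 0.0, 277.42695119144906], [0.0, 472.32613685698703, 216.59729054100046], [0.0, 0.0, 1.0]] 0.04750102816778043 [[0.534, 0.582, -0.613, 1373.269], [0.846, -0.371, 0.384, -503.004], [-0.004, -0.724, -0.69, 1042.207], [0.0, 0.0, 0.0, 1.0]]
top [[515.3740018678561, 0.0, 274.99341729298084], [0.0, 515.3740018678561, 211.71976536551128], [0.0, 0.0, 1.0]] -0.18056313837474908 [[-0.024, -0.98, 0.196, 285.654], [-1.0, 0.027, 0.011, -3.119], [-0.016, -0.196, -0.981, 1427.633], [0.0, 0.0, 0.0, 1.0]]
```

View pics/scene0.png

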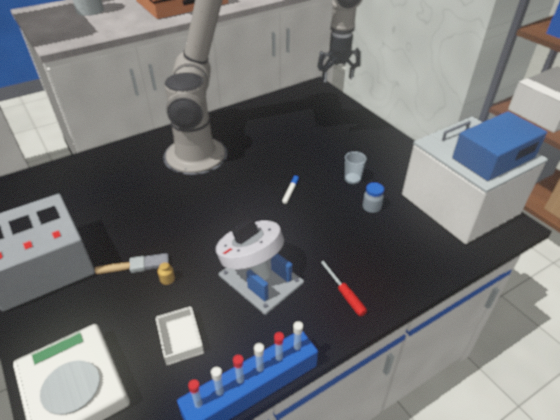

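View pics/top0.png

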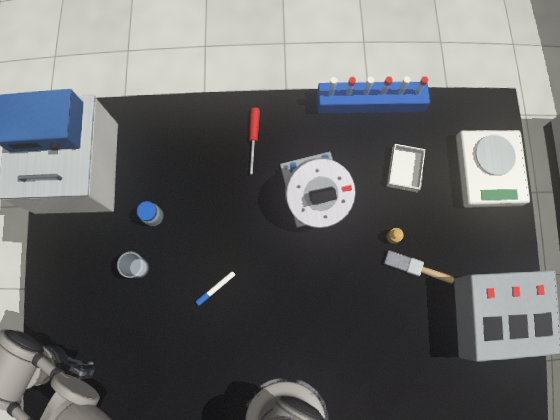

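The scene view shows the rotor at about (250,245) with the red mark at (228,251), and the plate corners around (222,279), (265,305) and (302,280). In the top view the rotor is at (320,193), the red mark at (347,188) and the bar at (322,196). Next I'll enlarge both.

Run:
```python
import cv2,numpy as np
s=np.load("scene0.npz")["img"][210:315,205:315]; t=np.load("top0.npz")["img"][140:240,270:370]
o=[cv2.resize(i,(0,0),fx=f,fy=f,interpolation=cv2.INTER_CUBIC) for i,f in((s,5),(t,5))]
cv2.imwrite("pics/s1.png",o[0]);cv2.imwrite("pics/t1.png",o[1])
```

```text
(no output)
```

View pics/s1.png

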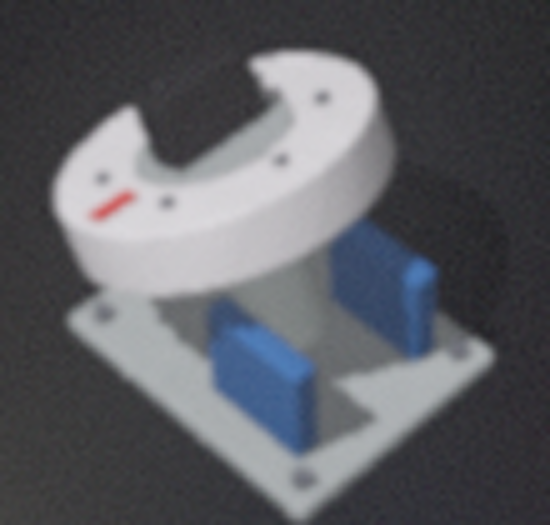

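View pics/t1.png

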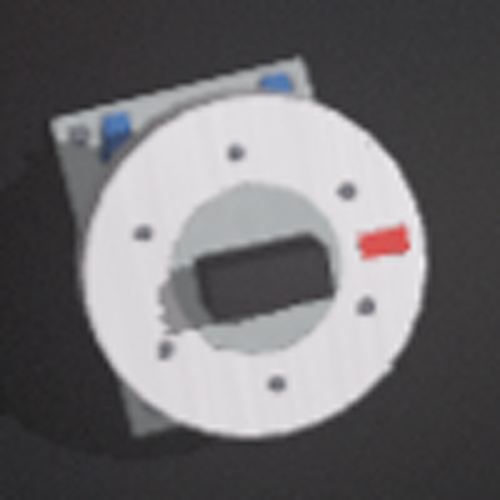

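The left crop shows plate corners at (68,320), (300,512) and (494,355), with the red mark at (113,206). The right crop shows plate corners at (55,122), (300,60) and (137,435), the red mark at (384,242), and the face circle centred near (255,265).

```bash
cat > h.py <<'E'
import cv2,numpy as np
from scipy.spatial.transform import Rotation as R
def ray(f,px):
    K=f["mtx"];T=f["T"]
    d=cv2.undistortPoints(np.array([[px]],float),K,np.array([float(f["k1"]),0,0,0]))[0,0]
    return T[:3,3],T[:3,:3]@np.r_[d,1]
def onz(f,px,z):
    o,d=ray(f,px);return o+d*(z-o[2])/d[2]
def tri(fa,a,fb,b):
    (o1,d1),(o2,d2)=ray(fa,a),ray(fb,b)
    t=np.linalg.lstsq(np.c_[d1,-d2],o2-o1,rcond=None)[0]
    p,q=o1+d1*t[0],o2+d2*t[1];return (p+q)/2,np.linalg.norm(p-q)
def red(f,box):
    im=f["img"].astype(int);m=(im[...,2]>im[...,1]+50)&(im[...,2]>im[...,0]+50)
    x0,y0,x1,y1=box;ys,xs=np.nonzero(m[y0:y1,x0:x1]);return xs.mean()+x0,ys.mean()+y0
E
python3 - <<'E'
from h import *
s,t=np.load("scene0.npz"),np.load("top0.npz")
S=lambda x,y:((x+.5)/5-.5+205,(y+.5)/5-.5+210); Tt=lambda x,y:((x+.5)/5-.5+270,(y+.5)/5-.5+140)
c=[onz(s,S(*p),12) for p in((68,320),(300,512),(494,355))]+[onz(t,Tt(*p),12) for p in((55,122),(300,60),(137,435))]
for p in c: print(np.round(p,1))
for a,b in((0,1),(1,2),(3,4),(3,5)):
    d=c[a]-c[b];print(np.linalg.norm(d),np.degrees(np.arctan2(d[1],d[0])))
g=t["img"][140:240,270:370]; m=((g.min(2)>150)*255).astype(np.uint8)
k=max(cv2.findContours(m,0,1)[0],key=cv2.contourArea);e=cv2.fitEllipse(cv2.convexHull(k));print(e)
print("face",onz(t,(e[0][0]+270,e[0][1]+140),134))
print("redtop",red(t,(335,175,365,200)),red(s,(215,240,240,262)))
print("red",tri(s,red(s,(215,240,240,262)),t,red(t,(335,175,365,200))))
E
```

```text
[ 564.2 -194.1   12. ]
[ 744.1 -150.8   12. ]
[713.   -6.8  12. ]
[707.3  -6.3  12. ]
[ 740.7 -148.2   12. ]
[524.8 -47.1  12. ]
185.01028444065722 -166.45831938373286
147.31276390953263 -77.81550245791865
145.77699892670117 103.2419213609207
187.03929845584264 12.626986711389447
((46.542701721191406, 47.662818908691406), (69.96868133544922, 81.59654235839844), 139.4813232421875)
face [604.74655423 -97.1834466  134.        ]
redtop (np.float64(346.4807692307692), np.float64(188.09615384615384)) (np.float64(227.31578947368422), np.float64(250.6315789473684))
red (array([ 602.18800756, -175.04483678,  131.48537387]), np.float64(0.059177700397473706))
```

Run:
```python
from h import *
s,t=np.load("scene0.npz"),np.load("top0.npz")
S=lambda x,y:((x+.5)/5-.5+205,(y+.5)/5-.5+210); Tt=lambda x,y:((x+.5)/5-.5+270,(y+.5)/5-.5+140)
P=[]
for a,b in(((168,203),(347,190)),((281,160),(235,153)),((322,97),(143,233)),((102,178),(366,306))):
    p,e=tri(s,S(*a),t,Tt(*b));P.append(p);print(np.round(p,1),round(e,1))
P=np.array(P)
n=np.linalg.svd(P-P.mean(0))[2][2];n*=np.sign(n[2]);print("normal",n,np.degrees(np.arccos(n[2])),np.degrees(np.arctan2(-n[1],-n[0])))
fc=onz(t,Tt(255.5,269.3),136);print("face c",fc, np.linalg.norm(P-fc,axis=1),"opp mid",(P[2]+P[3])/2)
red=np.array([602.2,-175,131.5])
o=np.array([606.6,-105.8,100])
yaw=13
for yaw in(12,13,14):
  Rs=R.from_euler('ZY',[yaw,-25],degrees=True)
  print(yaw,Rs.inv().apply(P-o).round(1).tolist(),Rs.inv().apply(red-o),Rs.inv().apply(fc-o))
```

```text
[ 627.2 -155.5  144.8] 0.2
[644.3 -97.7 159.2] 0.6
[606.4 -49.8 147.1] 0.9
[ 571.2 -165.9  118.9] 1.3
normal [-0.40759904 -0.09875876  0.9078049 ] 24.796254430905226 13.61994041598693
face c [ 588.60586764 -107.1215236   136.        ] [62.54595518 61.08113325 61.02110081 63.68178715] opp mid [ 588.82195786 -107.88177388  132.9814272 ]
12 [[27.8, -52.9, 36.5], [60.0, 0.1, 37.4], [30.3, 54.8, 37.8], [-34.7, -51.5, 37.0]] [ -3.62763034 -66.77300253  36.44799626] [-0.98660839  2.44854535 40.18166813]
13 [[27.0, -53.1, 36.9], [60.0, -0.6, 37.4], [31.2, 54.6, 37.4], [-35.5, -50.6, 37.4]] [ -4.68121568 -66.43662384  36.93929117] [-0.94541166  2.76014601 40.16245778]
14 [[26.2, -53.2, 37.3], [60.0, -1.2, 37.4], [32.0, 54.4, 37.0], [-36.3, -49.8, 37.8]] [ -5.72931996 -66.08000792  37.42803022] [-0.89929254  3.07090591 40.14095208]
```

send_rows:
  commands:
    - {"dx": 0,"dy": 0,"dz": 0.01,"spin": 3}

```text
validation failed for argument at $.co...
```

send_rows:
  commands:
    - {"hand": 0.0,"dx": 0.0,"dy": 0.0,"dz": 0.0,"spin": 0.0}

```text
clock: 0.18
tcp_pos: [189.6, 489.3, 230.8]
eef_rot: [0.184, 0.983, -0.0, -0.0]
contact_force: [-0.7, -0.1, -0.1]
gripper_width: 85.2
finger_force: 0.0
```

send_rows:
  commands:
    - {"hand": 0.0,"dx": 0.0,"dy": 0.0,"dz": -0.01,"spin": 3.0}

```text
clock: 0.27
tcp_pos: [189.2, 488.5, 239.4]
eef_rot: [0.209, 0.978, -0.002, -0.001]
contact_force: [0.3, -0.4, -0.2]
gripper_width: 85.5
finger_force: 0.0
```

The rows only spin about the tool's z, so the tool has to stay vertical. I'll grip at the axle point with vertical pads and refer the wrist wrench to the axle. First I'll go above the bar.

send_rows:
  commands:
    - {"hand": 0.0,"dx": -0.025,"dy": -0.0161,"dz": -0.001,"spin": 0.0}
    - {"hand": 0.0,"dx": -0.025,"dy": -0.0161,"dz": -0.001,"spin": 0.0}
    - {"hand": 0.0,"dx": -0.025,"dy": -0.0161,"dz": -0.001,"spin": 0.0}
    - {"hand": 0.0,"dx": -0.025,"dy": -0.0161,"dz": -0.001,"spin": 0.0}
    - {"hand": 0.0,"dx": -0.025,"dy": -0.0161,"dz": -0.001,"spin": 0.0}
    - {"hand": 0.0,"dx": -0.025,"dy": -0.0161,"dz": -0.001,"spin": 0.0}
    - {"hand": 0.0,"dx": -0.025,"dy": -0.0161,"dz": -0.001,"spin": 0.0}
    - {"hand": 0.0,"dx": -0.025,"dy": -0.0161,"dz": -0.001,"spin": 0.0}
    - {"hand": 0.0,"dx": -0.025,"dy": -0.0161,"dz": -0.001,"spin": 0.0}
    - {"hand": 0.0,"dx": -0.025,"dy": -0.0161,"dz": -0.001,"spin": 0.0}
    - {"hand": 0.0,"dx": -0.025,"dy": -0.0161,"dz": -0.001,"spin": 0.0}
    - {"hand": 0.0,"dx": -0.025,"dy": -0.0161,"dz": -0.001,"spin": 0.0}

```text
clock: 1.27
tcp_pos: [384.7, 189.0, 253.3]
eef_rot: [0.21, 0.978, 0.0, -0.0]
contact_force: [0.9, 0.6, -0.2]
gripper_width: 85.6
finger_force: 0.0
```

send_rows:
  commands:
    - {"hand": 0.0,"dx": -0.025,"dy": -0.0161,"dz": 0.0,"spin": 0.0}
    - {"hand": 0.0,"dx": -0.025,"dy": -0.0161,"dz": 0.0,"spin": 0.0}
    - {"hand": 0.0,"dx": -0.025,"dy": -0.0161,"dz": 0.0,"spin": 0.0}
    - {"hand": 0.0,"dx": -0.025,"dy": -0.0161,"dz": 0.0,"spin": 0.0}
    - {"hand": 0.0,"dx": -0.025,"dy": -0.0161,"dz": 0.0,"spin": 0.0}
    - {"hand": 0.0,"dx": -0.025,"dy": -0.0161,"dz": 0.0,"spin": 0.0}
    - {"hand": 0.0,"dx": -0.025,"dy": -0.0161,"dz": 0.0,"spin": 0.0}
    - {"hand": 0.0,"dx": -0.025,"dy": -0.0161,"dz": 0.0,"spin": 0.0}
    - {"hand": 0.0,"dx": -0.025,"dy": -0.0161,"dz": 0.0,"spin": 0.0}
    - {"hand": 0.0,"dx": -0.025,"dy": -0.0161,"dz": 0.0,"spin": 0.0}
    - {"hand": 0.0,"dx": -0.025,"dy": -0.0161,"dz": 0.0,"spin": 0.0}
    - {"hand": 0.0,"dx": -0.025,"dy": -0.0161,"dz": 0.0,"spin": 0.0}

```text
clock: 2.27
tcp_pos: [579.2, -110.1, 253.0]
eef_rot: [0.21, 0.978, 0.0, -0.0]
contact_force: [-0.1, 0.4, 0.4]
gripper_width: 85.6
finger_force: 0.0
```

send_rows:
  commands:
    - {"hand": 0.0,"dx": 0.0,"dy": 0.0,"dz": 0.0,"spin": 5.2}
    - {"hand": 0.0,"dx": 0.0,"dy": 0.0,"dz": 0.0,"spin": 5.2}
    - {"hand": 0.0,"dx": 0.0,"dy": 0.0,"dz": 0.0,"spin": 5.2}
    - {"hand": 0.0,"dx": 0.0,"dy": 0.0,"dz": 0.0,"spin": 5.2}
    - {"hand": 0.0,"dx": 0.0,"dy": 0.0,"dz": 0.0,"spin": 5.2}
    - {"hand": 0.0,"dx": 0.0,"dy": 0.0,"dz": 0.0,"spin": 5.2}
    - {"hand": 0.0,"dx": 0.0,"dy": 0.0,"dz": 0.0,"spin": 5.2}
    - {"hand": 0.0,"dx": 0.0,"dy": 0.0,"dz": 0.0,"spin": 5.2}
    - {"hand": 0.0,"dx": 0.0,"dy": 0.0,"dz": 0.0,"spin": 5.2}
    - {"hand": 0.0,"dx": 0.0,"dy": 0.0,"dz": 0.0,"spin": 5.2}
    - {"hand": 0.0,"dx": 0.0,"dy": 0.0,"dz": 0.0,"spin": 4.7}
    - {"hand": 0.0,"dx": 0.0,"dy": 0.0,"dz": 0.0,"spin": 0.0}

```text
clock: 3.27
tcp_pos: [578.6, -108.7, 253.0]
eef_rot: [0.65, 0.76, -0.0, -0.0]
contact_force: [0.6, -0.3, -0.0]
gripper_width: 85.2
finger_force: 0.0
```

Run:
```python
from rig import ctrl
from h import *
s=ctrl.state();r=R.from_quat(s["eef_rot"]).as_matrix();p=s["tcp_pos"]
print(p,s["qpos"].round(3),np.degrees(np.arctan2(r[1,1],r[0,1])),"tool delta mm",r.T@(np.array([577.7,-110.9,155])-p),s["contact_force"],s["torque"])
```

```text
[ 578.62026515 -108.73480738  252.96390214] [-0.316  0.447  1.302  0.     1.393 -0.472] 8.947488312123197 tool delta mm [-2.03160078 -1.19338286 97.96381733] [ 0.58936855 -0.27746142 -0.01413888] [-0.0403755  -0.02520063  0.02405991]
```

send_rows:
  commands:
    - {"hand": 0.0,"dx": -0.002,"dy": -0.001,"dz": 0.014,"spin": 0.0}
    - {"hand": 0.0,"dx": 0.0,"dy": 0.0,"dz": 0.014,"spin": 0.0}
    - {"hand": 0.0,"dx": 0.0,"dy": 0.0,"dz": 0.014,"spin": 0.0}
    - {"hand": 0.0,"dx": 0.0,"dy": 0.0,"dz": 0.014,"spin": 0.0}
    - {"hand": 0.0,"dx": 0.0,"dy": 0.0,"dz": 0.014,"spin": 0.0}
    - {"hand": 0.0,"dx": 0.0,"dy": 0.0,"dz": 0.014,"spin": 0.0}
    - {"hand": 0.0,"dx": 0.0,"dy": 0.0,"dz": 0.008,"spin": 0.0}
    - {"hand": 0.0,"dx": 0.0,"dy": 0.0,"dz": 0.006,"spin": 0.0}
    - {"hand": 0.0,"dx": 0.0,"dy": 0.0,"dz": 0.0,"spin": 0.0}

```text
clock: 4.02
tcp_pos: [577.6, -110.8, 154.1]
eef_rot: [0.648, 0.761, -0.0, -0.001]
contact_force: [-0.3, 1.0, -0.5]
gripper_width: 85.5
finger_force: 0.0
```

Run:
```python
from rig import ctrl,cams
from h import *
s=ctrl.state();print(s["tcp_pos"],s["contact_force"])
o=[]
for n,(x0,y0,x1,y1) in(("scene",(200,195,320,315)),("top",(260,130,380,250))):
    o.append(cv2.resize(cams.grab_frame(n)["img"][y0:y1,x0:x1],(400,400),interpolation=cv2.INTER_CUBIC))
cv2.imwrite("pics/c2.png",np.hstack(o))
```

```text
[ 577.55674095 -110.75923755  154.11589707] [-0.25547689  0.95601748 -0.48163543]
```

View pics/c2.png

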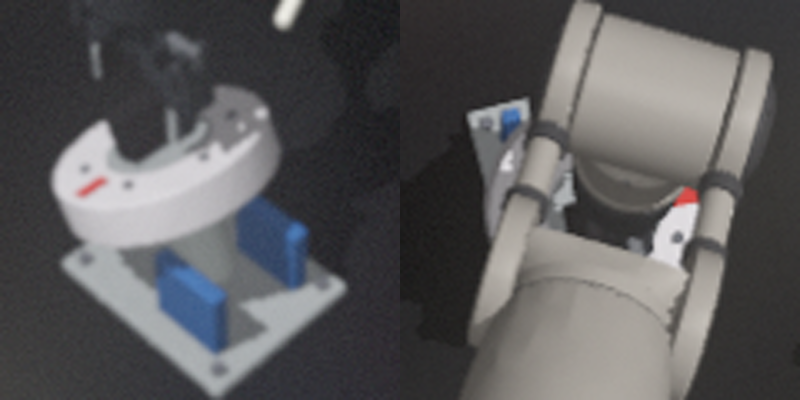

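The fingers straddle the bar: the uphill finger is at crop (170,125) and the downhill one is hidden behind the bar. The red mark is at crop (92,187), unmoved. Now I'll close.

send_rows:
  commands:
    - {"hand": 1.0,"dx": 0.0,"dy": 0.0,"dz": 0.0,"spin": 0.0}
    - {"hand": 1.0,"dx": 0.0,"dy": 0.0,"dz": 0.0,"spin": 0.0}
    - {"hand": 1.0,"dx": 0.0,"dy": 0.0,"dz": 0.0,"spin": 0.0}
    - {"hand": 1.0,"dx": 0.0,"dy": 0.0,"dz": 0.0,"spin": 0.0}
    - {"hand": 1.0,"dx": 0.0,"dy": 0.0,"dz": 0.0,"spin": 0.0}
    - {"hand": 1.0,"dx": 0.0,"dy": 0.0,"dz": 0.0,"spin": 0.0}
    - {"hand": 1.0,"dx": 0.0,"dy": 0.0,"dz": 0.0,"spin": 0.0}
    - {"hand": 1.0,"dx": 0.0,"dy": 0.0,"dz": 0.0,"spin": 0.0}
    - {"hand": 1.0,"dx": 0.0,"dy": 0.0,"dz": 0.0,"spin": 0.0}
    - {"hand": 1.0,"dx": 0.0,"dy": 0.0,"dz": 0.0,"spin": 0.0}
  force: 50

```text
clock: 4.95
tcp_pos: [578.9, -110.8, 156.1]
eef_rot: [0.649, 0.761, 0.001, 0.001]
contact_force: [2.3, 1.6, 5.5]
gripper_width: 32.3
finger_force: 47.5
```

```bash
cat > m.py <<'E'
from rig import ctrl,cams
from h import *
import json
O=np.array([605,-104.6,100]);A=R.from_euler('ZY',[13,-25],degrees=True)
ax=A.as_matrix()[:,2]
def meas(cam=True):
    s=ctrl.state();r=R.from_quat(s["eef_rot"]).as_matrix();p=s["tcp_pos"];F=s["contact_force"];M=s["torque"]
    t=ax@(M+np.cross(p-O,F)/1000)
    yaw=np.degrees(np.arctan2(r[1,1],r[0,1]))
    phi=None
    if cam:
        f=cams.grab_frame("scene");im=f["img"].astype(int)
        m=(im[...,2]>im[...,1]+40)&(im[...,2]>im[...,0]+40);m[:200]=0;m[280:]=0;m[:,:195]=0;m[:,300:]=0
        ys,xs=np.nonzero(m)
        if len(xs)>4:
            o,d=ray(f,(xs.mean(),ys.mean()));k=(ax@(O+38*ax-o))/(ax@d);l=A.inv().apply(o+k*d-O);phi=np.degrees(np.arctan2(l[1],l[0]))
            phi=(round(phi,1),round(float(np.hypot(l[0],l[1]))),len(xs))
    print("t%.2f yaw %.2f phi %s tauAxle@tcp %.3f  M.ax %.3f Mz %.3f q6eff %.3f | F %s M %s p %s w %.1f g %.0f qv6 %.3f q6 %.2f"%(s["clock"],yaw,phi,t,ax@M,M[2],s["joint_efforts"][5],F.round(1),M.round(3),p.round(1),s["gripper_width"],s["finger_force"],s["qvel"][5],s["qpos"][5]))
E
python3 -c "import m;m.meas()"
```

```text
t4.95 yaw 9.11 phi (np.float64(-91.5), 70, 24) tauAxle@tcp -0.029  M.ax -0.029 Mz 0.023 q6eff 0.018 | F [2.3 1.6 5.5] M [ 0.294 -0.745  0.023] p [ 578.9 -110.8  156.1] w 32.3 g 48 qv6 0.001 q6 -0.48
```

send_rows:
  commands:
    - {"hand": 1.0,"dx": 0.0,"dy": 0.0,"dz": 0.0,"spin": -1.0}
    - {"hand": 1.0,"dx": 0.0,"dy": 0.0,"dz": 0.0,"spin": -2.0}
    - {"hand": 1.0,"dx": 0.0,"dy": 0.0,"dz": 0.0,"spin": -2.5}
    - {"hand": 1.0,"dx": 0.0,"dy": 0.0,"dz": 0.0,"spin": -2.5}
    - {"hand": 1.0,"dx": 0.0,"dy": 0.0,"dz": 0.0,"spin": -2.5}
    - {"hand": 1.0,"dx": 0.0,"dy": 0.0,"dz": 0.0,"spin": -2.5}
  force: 80

```text
clock: 5.5
tcp_pos: [578.7, -110.3, 156.7]
eef_rot: [0.558, 0.83, 0.001, 0.001]
contact_force: [-4.9, 3.4, 12.7]
gripper_width: 30.6
finger_force: 80.8
```

```bash
python3 -c "import m;m.meas()"
```

```text
t5.50 yaw 22.18 phi (np.float64(-78.7), 70, 24) tauAxle@tcp -0.481  M.ax -0.479 Mz -0.276 q6eff 0.790 | F [-4.9  3.4 12.7] M [ 0.703 -0.646 -0.276] p [ 578.7 -110.3  156.7] w 30.6 g 81 qv6 -0.532 q6 -0.71
```

send_rows:
  commands:
    - {"hand": 1.0,"dx": 0.0,"dy": 0.0,"dz": 0.0,"spin": -2.5}
    - {"hand": 1.0,"dx": 0.0,"dy": 0.0,"dz": 0.0,"spin": -2.5}
    - {"hand": 1.0,"dx": 0.0,"dy": 0.0,"dz": 0.0,"spin": -2.5}
    - {"hand": 1.0,"dx": 0.0,"dy": 0.0,"dz": 0.0,"spin": -2.5}
    - {"hand": 1.0,"dx": 0.0,"dy": 0.0,"dz": 0.0,"spin": -2.5}
    - {"hand": 1.0,"dx": 0.0,"dy": 0.0,"dz": 0.0,"spin": -2.5}
    - {"hand": 1.0,"dx": 0.0,"dy": 0.0,"dz": 0.0,"spin": -2.5}
    - {"hand": 1.0,"dx": 0.0,"dy": 0.0,"dz": 0.0,"spin": -2.5}
    - {"hand": 1.0,"dx": 0.0,"dy": 0.0,"dz": 0.0,"spin": -2.5}
    - {"hand": 1.0,"dx": 0.0,"dy": 0.0,"dz": 0.0,"spin": -2.5}

```text
clock: 6.38
tcp_pos: [577.5, -110.2, 157.9]
eef_rot: [0.365, 0.931, 0.0, 0.0]
contact_force: [-9.2, 4.1, 19.9]
gripper_width: 29.3
finger_force: 78.4
```

```bash
python3 -c "import m;m.meas()"
```

```text
t6.38 yaw 47.20 phi (np.float64(-56.2), 71, 25) tauAxle@tcp -0.843  M.ax -0.837 Mz -0.478 q6eff 0.357 | F [-9.2  4.1 19.9] M [ 0.855  0.541 -0.478] p [ 577.5 -110.2  157.9] w 29.3 g 78 qv6 -0.520 q6 -1.14
```

send_rows:
  commands:
    - {"hand": 1.0,"dx": 0.0,"dy": 0.0,"dz": 0.0,"spin": -2.5}
    - {"hand": 1.0,"dx": 0.0,"dy": 0.0,"dz": 0.0,"spin": -2.5}
    - {"hand": 1.0,"dx": 0.0,"dy": 0.0,"dz": 0.0,"spin": -2.5}
    - {"hand": 1.0,"dx": 0.0,"dy": 0.0,"dz": 0.0,"spin": -2.5}
    - {"hand": 1.0,"dx": 0.0,"dy": 0.0,"dz": 0.0,"spin": -2.5}
    - {"hand": 1.0,"dx": 0.0,"dy": 0.0,"dz": 0.0,"spin": -2.5}
    - {"hand": 1.0,"dx": 0.0,"dy": 0.0,"dz": 0.0,"spin": -2.5}
    - {"hand": 1.0,"dx": 0.0,"dy": 0.0,"dz": 0.0,"spin": -2.5}
    - {"hand": 1.0,"dx": 0.0,"dy": 0.0,"dz": 0.0,"spin": -2.5}
    - {"hand": 1.0,"dx": 0.0,"dy": 0.0,"dz": 0.0,"spin": -2.5}

```text
clock: 7.27
tcp_pos: [576.2, -110.7, 158.0]
eef_rot: [0.155, 0.988, -0.0, -0.001]
contact_force: [-13.8, 2.1, 23.4]
gripper_width: 27.7
finger_force: 75.5
```

```bash
python3 -c "import m;m.meas()"
```

```text
t7.27 yaw 72.21 phi (np.float64(-31.4), 71, 23) tauAxle@tcp -0.662  M.ax -0.652 Mz -0.391 q6eff 0.306 | F [-13.8   2.1  23.4] M [ 0.338  1.666 -0.391] p [ 576.2 -110.7  158. ] w 27.7 g 75 qv6 -0.516 q6 -1.58
```

Run:
```python
t=open("m.py").read()
t+='''    open("log.txt","a").write(json.dumps([float(s["clock"]),float(yaw),float(phi[0]) if phi else None,*map(float,F),*map(float,M),*map(float,p),float(s["qvel"][5]),float(s["joint_efforts"][5])])+"\\n")
'''
open("m.py","w").write(t)
rows=[[5.5,22.18,-78.7,-4.9,3.4,12.7,.703,-.646,-.276,578.7,-110.3,156.7,-.532,.79],[6.38,47.2,-56.2,-9.2,4.1,19.9,.855,.541,-.478,577.5,-110.2,157.9,-.52,.357],[7.27,72.21,-31.4,-13.8,2.1,23.4,.338,1.666,-.391,576.2,-110.7,158,-.516,.306]]
import json
open("log.txt","w").write("".join(json.dumps(r)+"\n" for r in rows))
```

send_rows:
  commands:
    - {"hand": 1.0,"dx": 0.0,"dy": 0.0,"dz": -0.001,"spin": -2.5}
    - {"hand": 1.0,"dx": 0.0,"dy": 0.0,"dz": -0.001,"spin": -2.5}
    - {"hand": 1.0,"dx": 0.0,"dy": 0.0,"dz": -0.001,"spin": -2.5}
    - {"hand": 1.0,"dx": 0.0,"dy": 0.0,"dz": 0.0,"spin": -2.5}
    - {"hand": 1.0,"dx": 0.0,"dy": 0.0,"dz": 0.0,"spin": -2.5}
    - {"hand": 1.0,"dx": 0.0,"dy": 0.0,"dz": 0.0,"spin": -2.5}
    - {"hand": 1.0,"dx": 0.0,"dy": 0.0,"dz": 0.0,"spin": -2.5}
    - {"hand": 1.0,"dx": 0.0,"dy": 0.0,"dz": 0.0,"spin": -2.5}
    - {"hand": 1.0,"dx": 0.0,"dy": 0.0,"dz": 0.0,"spin": -2.5}
    - {"hand": 1.0,"dx": 0.0,"dy": 0.0,"dz": 0.0,"spin": -2.5}

```text
clock: 8.15
tcp_pos: [575.4, -111.5, 158.2]
eef_rot: [-0.063, 0.998, -0.0, -0.003]
contact_force: [-11.8, -2.1, 7.6]
gripper_width: 26.2
finger_force: 79.8
```

```bash
python3 -c "import m;m.meas()"
```

```text
t8.15 yaw 97.20 phi (np.float64(-7.8), 70, 26) tauAxle@tcp -0.274  M.ax -0.272 Mz -0.573 q6eff 0.209 | F [-11.8  -2.1   7.6] M [-0.852  1.085 -0.573] p [ 575.4 -111.5  158.2] w 26.2 g 80 qv6 -0.516 q6 -2.02
```

send_rows:
  commands:
    - {"hand": 1.0,"dx": 0.0,"dy": 0.0,"dz": 0.0,"spin": -2.5}
    - {"hand": 1.0,"dx": 0.0,"dy": 0.0,"dz": 0.0,"spin": -2.5}
    - {"hand": 1.0,"dx": 0.0,"dy": 0.0,"dz": 0.0,"spin": -2.5}
    - {"hand": 1.0,"dx": 0.0,"dy": 0.0,"dz": 0.0,"spin": -2.5}
    - {"hand": 1.0,"dx": 0.0,"dy": 0.0,"dz": 0.0,"spin": -2.5}
    - {"hand": 1.0,"dx": 0.0,"dy": 0.0,"dz": 0.0,"spin": -2.5}
    - {"hand": 1.0,"dx": 0.0,"dy": 0.0,"dz": 0.0,"spin": -2.5}
    - {"hand": 1.0,"dx": 0.0,"dy": 0.0,"dz": 0.0,"spin": -2.5}
    - {"hand": 1.0,"dx": 0.0,"dy": 0.0,"dz": 0.0,"spin": -2.5}
    - {"hand": 1.0,"dx": 0.0,"dy": 0.0,"dz": 0.0,"spin": -2.5}

```text
clock: 9.03
tcp_pos: [575.1, -112.4, 159.4]
eef_rot: [-0.277, 0.961, -0.001, -0.003]
contact_force: [-16.0, -5.1, 16.3]
gripper_width: 25.9
finger_force: 94.9
```

```bash
python3 -c "import m;m.meas()"
```

```text
t9.03 yaw 122.16 phi (np.float64(13.3), 70, 22) tauAxle@tcp 0.088  M.ax 0.091 Mz -0.517 q6eff 0.023 | F [-16.   -5.1  16.3] M [-1.787  1.85  -0.517] p [ 575.1 -112.4  159.4] w 25.9 g 95 qv6 -0.530 q6 -2.45
```

send_rows:
  commands:
    - {"hand": 1.0,"dx": 0.0,"dy": 0.0,"dz": -0.001,"spin": 2.5}
    - {"hand": 1.0,"dx": 0.0,"dy": 0.0,"dz": -0.001,"spin": 2.5}
    - {"hand": 1.0,"dx": 0.0,"dy": 0.0,"dz": 0.0,"spin": 2.5}
    - {"hand": 1.0,"dx": 0.0,"dy": 0.0,"dz": 0.0,"spin": 2.5}
    - {"hand": 1.0,"dx": 0.0,"dy": 0.0,"dz": 0.0,"spin": 2.5}
    - {"hand": 1.0,"dx": 0.0,"dy": 0.0,"dz": 0.0,"spin": 2.5}

```text
clock: 9.58
tcp_pos: [574.6, -111.7, 159.4]
eef_rot: [-0.148, 0.989, 0.0, -0.004]
contact_force: [-10.8, -3.4, 5.5]
gripper_width: 25.7
finger_force: 84.9
```

```bash
python3 -c "import m;m.meas()"
```

```text
t9.58 yaw 107.04 phi (np.float64(3.6), 70, 25) tauAxle@tcp 0.582  M.ax 0.580 Mz 0.917 q6eff 0.147 | F [-10.8  -3.4   5.5] M [0.22  1.687 0.917] p [ 574.6 -111.7  159.4] w 25.7 g 85 qv6 0.510 q6 -2.19
```

send_rows:
  commands:
    - {"hand": 1.0,"dx": 0.0,"dy": 0.0,"dz": 0.0,"spin": 2.5}
    - {"hand": 1.0,"dx": 0.0,"dy": 0.0,"dz": 0.0,"spin": 2.5}
    - {"hand": 1.0,"dx": 0.0,"dy": 0.0,"dz": 0.0,"spin": 2.5}
    - {"hand": 1.0,"dx": 0.0,"dy": 0.0,"dz": 0.0,"spin": 2.5}
    - {"hand": 1.0,"dx": 0.0,"dy": 0.0,"dz": 0.0,"spin": 2.5}
    - {"hand": 1.0,"dx": 0.0,"dy": 0.0,"dz": 0.0,"spin": 2.5}
    - {"hand": 1.0,"dx": 0.0,"dy": 0.0,"dz": 0.0,"spin": 2.5}
    - {"hand": 1.0,"dx": 0.0,"dy": 0.0,"dz": 0.0,"spin": 2.5}

```text
clock: 10.3
tcp_pos: [574.1, -111.0, 160.5]
eef_rot: [0.026, 1.0, 0.0, -0.004]
contact_force: [-14.7, -1.2, 13.4]
gripper_width: 25.9
finger_force: 92.0
```

```bash
python3 -c "import m;m.meas()"
```

```text
t10.30 yaw 87.08 phi (np.float64(-13.6), 69, 22) tauAxle@tcp 0.238  M.ax 0.239 Mz 1.038 q6eff 0.319 | F [-14.7  -1.2  13.4] M [1.201 2.188 1.038] p [ 574.1 -111.   160.5] w 25.9 g 92 qv6 0.517 q6 -1.84
```

send_rows:
  commands:
    - {"hand": 1.0,"dx": 0.0,"dy": 0.0,"dz": 0.0,"spin": 2.5}
    - {"hand": 1.0,"dx": 0.0,"dy": 0.0,"dz": 0.0,"spin": 2.5}
    - {"hand": 1.0,"dx": 0.0,"dy": 0.0,"dz": 0.0,"spin": 2.5}
    - {"hand": 1.0,"dx": 0.0,"dy": 0.0,"dz": 0.0,"spin": 2.5}
    - {"hand": 1.0,"dx": 0.0,"dy": 0.0,"dz": 0.0,"spin": 2.5}
    - {"hand": 1.0,"dx": 0.0,"dy": 0.0,"dz": 0.0,"spin": 2.5}
    - {"hand": 1.0,"dx": 0.0,"dy": 0.0,"dz": 0.0,"spin": 2.5}
    - {"hand": 1.0,"dx": 0.0,"dy": 0.0,"dz": 0.0,"spin": 2.5}
    - {"hand": 1.0,"dx": 0.0,"dy": 0.0,"dz": 0.0,"spin": 2.5}
    - {"hand": 1.0,"dx": 0.0,"dy": 0.0,"dz": 0.0,"spin": 2.5}

```text
clock: 11.18
tcp_pos: [573.9, -109.5, 162.7]
eef_rot: [0.241, 0.97, 0.0, -0.004]
contact_force: [-20.1, 5.5, 27.3]
gripper_width: 25.6
finger_force: 96.6
```

```bash
python3 -c "import m;m.meas()"
```

```text
t11.18 yaw 62.08 phi (np.float64(-37.2), 70, 24) tauAxle@tcp -0.458  M.ax -0.449 Mz 0.777 q6eff -0.007 | F [-20.1   5.5  27.3] M [2.079 3.133 0.777] p [ 573.9 -109.5  162.7] w 25.6 g 97 qv6 0.525 q6 -1.40
```

```bash
cat > fit.py <<'E'
import sys
sys.argv
from h import *
import json
O=np.array([605,-104.6,100]);A=R.from_euler('ZY',[13,-25],degrees=True);ax=A.as_matrix()[:,2]
D=np.array([json.loads(l) for l in open("log.txt")],float)
phi=np.radians(D[:,2]);F=D[:,3:6];M=D[:,6:9];p=D[:,9:12];sg=np.sign(-D[:,12])
t0=(M+np.cross(p-O,F)/1000)@ax
k=np.cross([0,0,1.],F)@ax
# t0+L k = -fc sg + a sin phi + b cos phi
for name,G in(("free L",np.c_[-k,-sg,np.sin(phi),np.cos(phi)]),("free L, fc=.25",None)):
    if G is None: G=np.c_[-k,np.sin(phi),np.cos(phi)];y=t0+.25*sg
    else:y=t0
    x,*_=np.linalg.lstsq(G,y,rcond=None);r=y-G@x
    a,b=x[-2:];print(name,"L",x[0],"rest",x[1:].round(3),"amp",np.hypot(a,b),"res",r.round(3))
    print("  t@L",(t0+x[0]*k).round(3))
E
python3 fit.py
```

```text
free L L 0.25143748835726276 rest [ 0.311 -0.149  0.168] amp 0.2248681759288045 res [ 0.121 -0.105 -0.025 -0.086  0.125  0.021 -0.049  0.058]
  t@L [-0.012 -0.199 -0.115 -0.21  -0.057  0.491  0.461  0.594]
free L, fc=.25 L 0.22079696253898212 rest [-0.016  0.16 ] amp 0.16045545545053055 res [ 0.134 -0.13  -0.076 -0.128  0.059  0.094  0.025  0.078]
  t@L [-0.069 -0.277 -0.181 -0.218 -0.039  0.502  0.434  0.466]
```

send_rows:
  commands:
    - {"hand": 0.45,"dx": 0.0,"dy": 0.0,"dz": 0.0,"spin": 0.0}
    - {"hand": 0.45,"dx": 0.0,"dy": 0.0,"dz": 0.0,"spin": 0.0}
    - {"hand": 0.45,"dx": 0.0,"dy": 0.0,"dz": 0.0,"spin": 0.0}
    - {"hand": 0.45,"dx": 0.0,"dy": 0.0,"dz": 0.0,"spin": 0.0}
  force: 30

```text
clock: 11.57
tcp_pos: [577.8, -111.0, 159.7]
eef_rot: [0.241, 0.971, -0.0, -0.001]
contact_force: [-0.4, 0.2, 0.0]
gripper_width: 47.0
finger_force: 0.0
```

```bash
sed -i 's/^def meas(cam=True):/def meas(cam=True,log=True):/; s/^    open("log/    if log: open("log/' m.py
python3 - <<'E'
import m,numpy as np
from rig import ctrl
from h import *
m.meas(log=False)
s=ctrl.state();r=R.from_quat(s["eef_rot"]).as_matrix();print(r.T@(np.array([577.2,-111,156])-s["tcp_pos"]))
E
```

```text
t11.57 yaw 62.11 phi (np.float64(-37.6), 71, 24) tauAxle@tcp 0.023  M.ax 0.023 Mz 0.033 q6eff 0.000 | F [-0.4  0.2  0. ] M [0.005 0.058 0.033] p [ 577.8 -111.   159.7] w 47.0 g 0 qv6 0.000 q6 -1.40
[ 0.58832947 -0.35399357  3.63153252]
```

send_rows:
  commands:
    - {"hand": 0.45,"dx": 0.0,"dy": 0.0,"dz": 0.003,"spin": 0.0}
    - {"hand": 1.0,"dx": 0.0,"dy": 0.0,"dz": 0.0,"spin": 0.0}
    - {"hand": 1.0,"dx": 0.0,"dy": 0.0,"dz": 0.0,"spin": 0.0}
    - {"hand": 1.0,"dx": 0.0,"dy": 0.0,"dz": 0.0,"spin": 0.0}
    - {"hand": 1.0,"dx": 0.0,"dy": 0.0,"dz": 0.0,"spin": 0.0}
    - {"hand": 1.0,"dx": 0.0,"dy": 0.0,"dz": 0.0,"spin": 0.0}
  force: 30

```text
clock: 12.12
tcp_pos: [577.9, -110.7, 156.8]
eef_rot: [0.241, 0.971, 0.0, -0.0]
contact_force: [1.5, -0.0, -3.4]
gripper_width: 30.8
finger_force: 29.0
```

```bash
mv log.txt log80.txt; python3 -c "import m;m.meas(log=False)"
```

```text
t12.12 yaw 62.12 phi (np.float64(-37.6), 71, 24) tauAxle@tcp 0.073  M.ax 0.072 Mz 0.191 q6eff 0.187 | F [ 1.5 -0.  -3.4] M [ 0.312 -0.291  0.191] p [ 577.9 -110.7  156.8] w 30.8 g 29 qv6 0.001 q6 -1.40
```

send_rows:
  commands:
    - {"hand": 1.0,"dx": 0.0,"dy": 0.0,"dz": 0.0,"spin": 1.0}
    - {"hand": 1.0,"dx": 0.0,"dy": 0.0,"dz": 0.0,"spin": 2.5}
    - {"hand": 1.0,"dx": 0.0,"dy": 0.0,"dz": 0.0,"spin": 2.5}
    - {"hand": 1.0,"dx": 0.0,"dy": 0.0,"dz": 0.0,"spin": 2.5}
    - {"hand": 1.0,"dx": 0.0,"dy": 0.0,"dz": 0.0,"spin": 2.5}
    - {"hand": 1.0,"dx": 0.0,"dy": 0.0,"dz": 0.0,"spin": 2.5}
    - {"hand": 1.0,"dx": 0.0,"dy": 0.0,"dz": 0.0,"spin": 2.5}

```text
clock: 12.75
tcp_pos: [577.7, -110.2, 157.5]
eef_rot: [0.375, 0.927, 0.001, -0.001]
contact_force: [-2.3, 1.6, -1.9]
gripper_width: 30.7
finger_force: 47.7
```

```bash
python3 -c "import m;m.meas()"
```

```text
t12.75 yaw 45.97 phi (np.float64(-53.9), 71, 24) tauAxle@tcp 0.024  M.ax 0.024 Mz 0.570 q6eff -0.139 | F [-2.3  1.6 -1.9] M [ 1.25  -0.232  0.57 ] p [ 577.7 -110.2  157.5] w 30.7 g 48 qv6 0.519 q6 -1.12
```

send_rows:
  commands:
    - {"hand": 1.0,"dx": 0.0,"dy": 0.0,"dz": 0.0,"spin": 2.5}
    - {"hand": 1.0,"dx": 0.0,"dy": 0.0,"dz": 0.0,"spin": 2.5}
    - {"hand": 1.0,"dx": 0.0,"dy": 0.0,"dz": 0.0,"spin": 2.5}
    - {"hand": 1.0,"dx": 0.0,"dy": 0.0,"dz": 0.0,"spin": 2.5}
    - {"hand": 1.0,"dx": 0.0,"dy": 0.0,"dz": 0.0,"spin": 2.5}
    - {"hand": 1.0,"dx": 0.0,"dy": 0.0,"dz": 0.0,"spin": 2.5}

```text
clock: 13.3
tcp_pos: [578.1, -110.3, 158.2]
eef_rot: [0.492, 0.87, 0.001, 0.0]
contact_force: [-2.6, 3.2, 2.2]
gripper_width: 31.0
finger_force: 55.1
```

```bash
python3 -c "import m;m.meas()"
```

```text
t13.30 yaw 31.03 phi (np.float64(-68.9), 70, 26) tauAxle@tcp -0.021  M.ax -0.020 Mz 0.562 q6eff -0.191 | F [-2.6  3.2  2.2] M [ 1.323 -0.163  0.562] p [ 578.1 -110.3  158.2] w 31.0 g 55 qv6 0.516 q6 -0.86
```

send_rows:
  commands:
    - {"hand": 1.0,"dx": 0.0,"dy": 0.0,"dz": 0.0,"spin": 2.5}
    - {"hand": 1.0,"dx": 0.0,"dy": 0.0,"dz": 0.0,"spin": 2.5}
    - {"hand": 1.0,"dx": 0.0,"dy": 0.0,"dz": 0.0,"spin": 2.5}
    - {"hand": 1.0,"dx": 0.0,"dy": 0.0,"dz": 0.0,"spin": 2.5}
    - {"hand": 1.0,"dx": 0.0,"dy": 0.0,"dz": 0.0,"spin": 2.5}
    - {"hand": 1.0,"dx": 0.0,"dy": 0.0,"dz": 0.0,"spin": 2.5}

```text
clock: 13.85
tcp_pos: [578.4, -110.9, 158.9]
eef_rot: [0.601, 0.799, 0.0, 0.001]
contact_force: [-4.0, 0.5, 7.4]
gripper_width: 30.4
finger_force: 53.7
```

```bash
python3 -c "import m;m.meas()"
```

```text
t13.85 yaw 16.07 phi (np.float64(-83.9), 70, 23) tauAxle@tcp -0.061  M.ax -0.061 Mz 0.285 q6eff -0.324 | F [-4.   0.5  7.4] M [ 0.781 -0.027  0.285] p [ 578.4 -110.9  158.9] w 30.4 g 54 qv6 0.518 q6 -0.60
```

send_rows:
  commands:
    - {"hand": 1.0,"dx": 0.0,"dy": 0.0,"dz": 0.0,"spin": 2.5}
    - {"hand": 1.0,"dx": 0.0,"dy": 0.0,"dz": 0.0,"spin": 2.5}
    - {"hand": 1.0,"dx": 0.0,"dy": 0.0,"dz": 0.0,"spin": 2.5}
    - {"hand": 1.0,"dx": 0.0,"dy": 0.0,"dz": 0.0,"spin": 2.5}
    - {"hand": 1.0,"dx": 0.0,"dy": 0.0,"dz": 0.0,"spin": 2.5}
    - {"hand": 1.0,"dx": 0.0,"dy": 0.0,"dz": 0.0,"spin": 2.5}

```text
clock: 14.4
tcp_pos: [578.3, -111.8, 159.4]
eef_rot: [0.701, 0.714, -0.0, 0.001]
contact_force: [-6.1, -0.1, 9.1]
gripper_width: 30.5
finger_force: 45.4
```

```bash
python3 -c "import m;m.meas()"
```

```text
t14.40 yaw 1.06 phi (np.float64(-100.2), 70, 22) tauAxle@tcp 0.025  M.ax 0.026 Mz 0.204 q6eff -0.486 | F [-6.1 -0.1  9.1] M [0.278 0.461 0.204] p [ 578.3 -111.8  159.4] w 30.5 g 45 qv6 0.521 q6 -0.34
```

send_rows:
  commands:
    - {"hand": 1.0,"dx": 0.0,"dy": 0.0,"dz": 0.0,"spin": 2.5}
    - {"hand": 1.0,"dx": 0.0,"dy": 0.0,"dz": 0.0,"spin": 2.5}
    - {"hand": 1.0,"dx": 0.0,"dy": 0.0,"dz": 0.0,"spin": 2.5}
    - {"hand": 1.0,"dx": 0.0,"dy": 0.0,"dz": 0.0,"spin": 2.5}
    - {"hand": 1.0,"dx": 0.0,"dy": 0.0,"dz": 0.0,"spin": 2.5}
    - {"hand": 1.0,"dx": 0.0,"dy": 0.0,"dz": 0.0,"spin": 2.5}

```text
clock: 14.95
tcp_pos: [577.7, -112.4, 159.7]
eef_rot: [0.788, 0.616, -0.001, 0.001]
contact_force: [-8.8, -4.7, 11.5]
gripper_width: 30.8
finger_force: 34.2
```

```bash
python3 -c "import m;m.meas()"
```

```text
t14.95 yaw -13.95 phi (np.float64(-115.4), 69, 21) tauAxle@tcp 0.136  M.ax 0.140 Mz 0.066 q6eff -0.546 | F [-8.8 -4.7 11.5] M [-0.445  1.081  0.066] p [ 577.7 -112.4  159.7] w 30.8 g 34 qv6 0.519 q6 -0.08
```

send_rows:
  commands:
    - {"hand": 1.0,"dx": 0.0,"dy": 0.0,"dz": 0.0,"spin": 2.5}
    - {"hand": 1.0,"dx": 0.0,"dy": 0.0,"dz": 0.0,"spin": 2.5}
    - {"hand": 1.0,"dx": 0.0,"dy": 0.0,"dz": 0.0,"spin": 2.5}
    - {"hand": 1.0,"dx": 0.0,"dy": 0.0,"dz": 0.0,"spin": 2.5}
    - {"hand": 1.0,"dx": 0.0,"dy": 0.0,"dz": 0.0,"spin": 2.5}
    - {"hand": 1.0,"dx": 0.0,"dy": 0.0,"dz": 0.0,"spin": 2.5}

```text
clock: 15.5
tcp_pos: [577.1, -112.4, 159.6]
eef_rot: [0.861, 0.508, -0.001, 0.001]
contact_force: [-10.1, -1.5, 12.6]
gripper_width: 30.2
finger_force: 28.3
```

```bash
python3 -c "import m;m.meas()"
```

```text
t15.50 yaw -28.95 phi (np.float64(-130.5), 68, 23) tauAxle@tcp 0.050  M.ax 0.056 Mz 0.142 q6eff -0.564 | F [-10.1  -1.5  12.6] M [-0.19   1.591  0.142] p [ 577.1 -112.4  159.6] w 30.2 g 28 qv6 0.520 q6 0.19
```

send_rows:
  commands:
    - {"hand": 1.0,"dx": 0.0,"dy": 0.0,"dz": 0.0,"spin": 2.5}
    - {"hand": 1.0,"dx": 0.0,"dy": 0.0,"dz": 0.0,"spin": 2.5}
    - {"hand": 1.0,"dx": 0.0,"dy": 0.0,"dz": 0.0,"spin": 2.5}
    - {"hand": 1.0,"dx": 0.0,"dy": 0.0,"dz": 0.0,"spin": 2.5}
    - {"hand": 1.0,"dx": 0.0,"dy": 0.0,"dz": 0.0,"spin": 2.5}
    - {"hand": 1.0,"dx": 0.0,"dy": 0.0,"dz": 0.0,"spin": 2.5}

```text
clock: 16.05
tcp_pos: [576.6, -112.0, 159.6]
eef_rot: [0.92, 0.391, -0.001, 0.001]
contact_force: [-10.6, -0.2, 12.6]
gripper_width: 29.0
finger_force: 28.5
```

```bash
python3 -c "import m;m.meas()"
```

```text
t16.05 yaw -43.95 phi (np.float64(-145.2), 67, 23) tauAxle@tcp -0.067  M.ax -0.060 Mz 0.103 q6eff -0.565 | F [-10.6  -0.2  12.6] M [-1.000e-03  1.628e+00  1.030e-01] p [ 576.6 -112.   159.6] w 29.0 g 29 qv6 0.519 q6 0.45
```

send_rows:
  commands:
    - {"hand": 1.0,"dx": 0.0,"dy": 0.0,"dz": 0.0,"spin": 2.5}
    - {"hand": 1.0,"dx": 0.0,"dy": 0.0,"dz": 0.0,"spin": 2.5}
    - {"hand": 1.0,"dx": 0.0,"dy": 0.0,"dz": 0.0,"spin": 2.5}
    - {"hand": 1.0,"dx": 0.0,"dy": 0.0,"dz": 0.0,"spin": 2.5}
    - {"hand": 1.0,"dx": 0.0,"dy": 0.0,"dz": 0.0,"spin": 2.5}
    - {"hand": 1.0,"dx": 0.0,"dy": 0.0,"dz": 0.0,"spin": 2.5}

```text
clock: 16.6
tcp_pos: [576.5, -111.5, 159.4]
eef_rot: [0.963, 0.268, -0.001, 0.0]
contact_force: [-8.9, 0.5, 10.7]
gripper_width: 28.5
finger_force: 29.2
```

```bash
python3 -c "import m;m.meas()"; python3 fit.py
```

```text
t16.60 yaw -58.94 phi (np.float64(-160.0), 70, 29) tauAxle@tcp -0.155  M.ax -0.150 Mz 0.127 q6eff -0.527 | F [-8.9  0.5 10.7] M [0.316 1.424 0.127] p [ 576.5 -111.5  159.4] w 28.5 g 29 qv6 0.521 q6 0.71
free L L 0.07827803634627366 rest [-0.042 -0.112  0.034] amp 0.11700732939419825 res [ 0.023  0.028 -0.089  0.004  0.005  0.056  0.012 -0.038]
  t@L [ 0.092  0.103 -0.016  0.067  0.05   0.077  0.007 -0.073]
free L, fc=.25 L 0.12371757965477742 rest [0.186 0.136] amp 0.23065515090022448 res [-0.049  0.049 -0.07   0.048 -0.023  0.073  0.017 -0.084]
  t@L [ 0.131  0.175  0.01   0.091  0.     0.093  0.049 -0.026]
```

send_rows:
  commands:
    - {"hand": 1.0,"dx": 0.0,"dy": 0.0,"dz": 0.0,"spin": 2.5}
    - {"hand": 1.0,"dx": 0.0,"dy": 0.0,"dz": 0.0,"spin": 2.5}
    - {"hand": 1.0,"dx": 0.0,"dy": 0.0,"dz": 0.0,"spin": 2.5}
    - {"hand": 1.0,"dx": 0.0,"dy": 0.0,"dz": 0.0,"spin": 2.5}
    - {"hand": 1.0,"dx": 0.0,"dy": 0.0,"dz": 0.0,"spin": 2.5}
    - {"hand": 1.0,"dx": 0.0,"dy": 0.0,"dz": 0.0,"spin": 2.5}

```text
clock: 17.15
tcp_pos: [576.8, -111.2, 158.7]
eef_rot: [0.99, 0.14, -0.001, 0.0]
contact_force: [-8.2, 1.2, 10.9]
gripper_width: 27.9
finger_force: 30.8
```

```bash
python3 -c "import m;m.meas()"
```

```text
t17.15 yaw -73.93 phi (np.float64(-175.3), 69, 24) tauAxle@tcp -0.059  M.ax -0.055 Mz 0.313 q6eff -0.429 | F [-8.2  1.2 10.9] M [0.557 1.152 0.313] p [ 576.8 -111.2  158.7] w 27.9 g 31 qv6 0.520 q6 0.97
```

send_rows:
  commands:
    - {"hand": 1.0,"dx": 0.0,"dy": 0.0,"dz": 0.0,"spin": 2.5}
    - {"hand": 1.0,"dx": 0.0,"dy": 0.0,"dz": 0.0,"spin": 2.5}
    - {"hand": 1.0,"dx": 0.0,"dy": 0.0,"dz": 0.0,"spin": 2.5}
    - {"hand": 1.0,"dx": 0.0,"dy": 0.0,"dz": 0.0,"spin": 2.5}
    - {"hand": 1.0,"dx": 0.0,"dy": 0.0,"dz": 0.0,"spin": 2.5}
    - {"hand": 1.0,"dx": 0.0,"dy": 0.0,"dz": 0.0,"spin": 2.5}

```text
clock: 17.7
tcp_pos: [577.4, -111.0, 157.8]
eef_rot: [1.0, 0.01, -0.001, -0.0]
contact_force: [-3.1, -0.9, 3.0]
gripper_width: 27.4
finger_force: 49.0
```

```bash
python3 -c "import m;m.meas()"
```

```text
t17.70 yaw -88.91 phi (np.float64(172.8), 71, 10) tauAxle@tcp 0.113  M.ax 0.113 Mz 0.815 q6eff 0.114 | F [-3.1 -0.9  3. ] M [1.404 0.505 0.815] p [ 577.4 -111.   157.8] w 27.4 g 49 qv6 0.516 q6 1.23
```

send_rows:
  commands:
    - {"hand": 1.0,"dx": 0.0,"dy": 0.0,"dz": 0.0,"spin": 2.5}
    - {"hand": 1.0,"dx": 0.0,"dy": 0.0,"dz": 0.0,"spin": 2.5}
    - {"hand": 1.0,"dx": 0.0,"dy": 0.0,"dz": 0.0,"spin": 2.5}
    - {"hand": 1.0,"dx": 0.0,"dy": 0.0,"dz": 0.0,"spin": 2.5}
    - {"hand": 1.0,"dx": 0.0,"dy": 0.0,"dz": 0.0,"spin": 2.5}
    - {"hand": 1.0,"dx": 0.0,"dy": 0.0,"dz": 0.0,"spin": 2.5}

```text
clock: 18.25
tcp_pos: [576.7, -110.8, 159.0]
eef_rot: [0.993, -0.121, -0.001, -0.0]
contact_force: [-10.2, 0.7, 12.4]
gripper_width: 27.0
finger_force: 72.2
```

```bash
python3 -c "import m;m.meas()"
```

```text
t18.25 yaw -103.89 phi None tauAxle@tcp -0.063  M.ax -0.061 Mz 0.890 q6eff 0.213 | F [-10.2   0.7  12.4] M [1.807 1.302 0.89 ] p [ 576.7 -110.8  159. ] w 27.0 g 72 qv6 0.517 q6 1.49
```

send_rows:
  commands:
    - {"hand": 1.0,"dx": 0.0,"dy": 0.0,"dz": 0.0,"spin": -2.5}
    - {"hand": 1.0,"dx": 0.0,"dy": 0.0,"dz": 0.0,"spin": -2.5}
    - {"hand": 1.0,"dx": 0.0,"dy": 0.0,"dz": 0.0,"spin": -2.5}
    - {"hand": 1.0,"dx": 0.0,"dy": 0.0,"dz": 0.0,"spin": -2.5}
    - {"hand": 1.0,"dx": 0.0,"dy": 0.0,"dz": 0.0,"spin": -2.5}
    - {"hand": 1.0,"dx": 0.0,"dy": 0.0,"dz": 0.0,"spin": -2.5}

```text
clock: 18.8
tcp_pos: [577.6, -111.3, 158.6]
eef_rot: [1.0, 0.011, 0.0, 0.0]
contact_force: [1.6, 3.7, -4.1]
gripper_width: 27.3
finger_force: 43.5
```

```bash
python3 -c "import m;m.meas()"
```

```text
t18.80 yaw -88.76 phi (np.float64(171.6), 76, 5) tauAxle@tcp -0.253  M.ax -0.251 Mz -0.143 q6eff 0.318 | F [ 1.6  3.7 -4.1] M [ 0.407 -0.481 -0.143] p [ 577.6 -111.3  158.6] w 27.3 g 44 qv6 -0.520 q6 1.23
```

send_rows:
  commands:
    - {"hand": 1.0,"dx": 0.0,"dy": 0.0,"dz": 0.0,"spin": -2.5}
    - {"hand": 1.0,"dx": 0.0,"dy": 0.0,"dz": 0.0,"spin": -2.5}
    - {"hand": 1.0,"dx": 0.0,"dy": 0.0,"dz": 0.0,"spin": -2.5}
    - {"hand": 1.0,"dx": 0.0,"dy": 0.0,"dz": 0.0,"spin": -2.5}
    - {"hand": 1.0,"dx": 0.0,"dy": 0.0,"dz": 0.0,"spin": -2.5}
    - {"hand": 1.0,"dx": 0.0,"dy": 0.0,"dz": 0.0,"spin": -2.5}

```text
clock: 19.35
tcp_pos: [578.0, -111.1, 158.3]
eef_rot: [0.99, 0.141, 0.0, 0.0]
contact_force: [-4.6, 2.2, 3.6]
gripper_width: 27.6
finger_force: 38.7
```

```bash
python3 -c "import m;m.meas()"
```

```text
t19.35 yaw -73.79 phi (np.float64(-177.7), 68, 23) tauAxle@tcp -0.607  M.ax -0.604 Mz -0.662 q6eff 0.014 | F [-4.6  2.2  3.6] M [-0.055  0.287 -0.662] p [ 578.  -111.1  158.3] w 27.6 g 39 qv6 -0.519 q6 0.97
```

send_rows:
  commands:
    - {"hand": 1.0,"dx": 0.0,"dy": 0.0,"dz": 0.0,"spin": -2.5}
    - {"hand": 1.0,"dx": 0.0,"dy": 0.0,"dz": 0.0,"spin": -2.5}
    - {"hand": 1.0,"dx": 0.0,"dy": 0.0,"dz": 0.0,"spin": -2.5}
    - {"hand": 1.0,"dx": 0.0,"dy": 0.0,"dz": 0.0,"spin": -2.5}
    - {"hand": 1.0,"dx": 0.0,"dy": 0.0,"dz": 0.0,"spin": -2.5}
    - {"hand": 1.0,"dx": 0.0,"dy": 0.0,"dz": 0.0,"spin": -2.5}

```text
clock: 19.9
tcp_pos: [577.5, -111.3, 159.4]
eef_rot: [0.963, 0.269, -0.0, 0.001]
contact_force: [-10.6, 4.3, 12.3]
gripper_width: 27.4
finger_force: 59.5
```

```bash
python3 -c "import m;m.meas()"; python3 fit.py
```

```text
t19.90 yaw -58.81 phi (np.float64(-164.9), 68, 25) tauAxle@tcp -0.868  M.ax -0.864 Mz -1.060 q6eff -0.324 | F [-10.6   4.3  12.3] M [-0.44   0.881 -1.06 ] p [ 577.5 -111.3  159.4] w 27.4 g 59 qv6 -0.518 q6 0.71
 ** On entry to DLASCL parameter number  4 had an illegal value
 ** On entry to DLASCL parameter number  4 had an illegal valueTraceback (most recent call last):
  File "fit.py", line 14, in <module>
    x,*_=np.linalg.lstsq(G,y,rcond=None);r=y-G@x
         ~~~~~~~~~~~~~~~^^^^^^^^^^^^^^^^
    x, resids, rank, s = _umath_linalg.lstsq(a, b, rcond,
                         ~~~~~~~~~~~~~~~~~~~^^^^^^^^^^^^^
                                             signature=signature)
                                             ^^^^^^^^^^^^^^^^^^^^
    raise LinAlgError("SVD did not converge in Linear Least Squares")
numpy.linalg.LinAlgError: SVD did not converge in Linear Least Squares
```

send_rows:
  commands:
    - {"hand": 1.0,"dx": 0.0,"dy": 0.0,"dz": 0.0,"spin": -2.5}
    - {"hand": 1.0,"dx": 0.0,"dy": 0.0,"dz": 0.0,"spin": -2.5}
    - {"hand": 1.0,"dx": 0.0,"dy": 0.0,"dz": 0.0,"spin": -2.5}
    - {"hand": 1.0,"dx": 0.0,"dy": 0.0,"dz": 0.0,"spin": -2.5}
    - {"hand": 1.0,"dx": 0.0,"dy": 0.0,"dz": 0.0,"spin": -2.5}
    - {"hand": 1.0,"dx": 0.0,"dy": 0.0,"dz": 0.0,"spin": -2.5}

```text
clock: 20.45
tcp_pos: [577.2, -111.7, 160.4]
eef_rot: [0.92, 0.392, -0.0, 0.001]
contact_force: [-14.9, 3.3, 18.8]
gripper_width: 27.4
finger_force: 77.2
```

```bash
python3 -c "import m;m.meas()"
```

```text
t20.45 yaw -43.82 phi (np.float64(-149.3), 69, 22) tauAxle@tcp -0.914  M.ax -0.908 Mz -1.177 q6eff -0.441 | F [-14.9   3.3  18.8] M [-0.663  1.206 -1.177] p [ 577.2 -111.7  160.4] w 27.4 g 77 qv6 -0.515 q6 0.45
```

send_rows:
  commands:
    - {"hand": 1.0,"dx": 0.0,"dy": 0.0,"dz": 0.0,"spin": -2.5}
    - {"hand": 1.0,"dx": 0.0,"dy": 0.0,"dz": 0.0,"spin": -2.5}
    - {"hand": 1.0,"dx": 0.0,"dy": 0.0,"dz": 0.0,"spin": -2.5}
    - {"hand": 1.0,"dx": 0.0,"dy": 0.0,"dz": 0.0,"spin": -2.5}
    - {"hand": 1.0,"dx": 0.0,"dy": 0.0,"dz": 0.0,"spin": -2.5}
    - {"hand": 1.0,"dx": 0.0,"dy": 0.0,"dz": 0.0,"spin": -2.5}

```text
clock: 21.0
tcp_pos: [577.4, -111.9, 160.6]
eef_rot: [0.861, 0.509, -0.0, 0.001]
contact_force: [-13.3, 2.3, 19.2]
gripper_width: 27.2
finger_force: 93.0
```

```bash
python3 -c "import m;m.meas()"
```

```text
t21.00 yaw -28.82 phi (np.float64(-134.6), 69, 22) tauAxle@tcp -0.872  M.ax -0.868 Mz -1.052 q6eff -0.305 | F [-13.3   2.3  19.2] M [-0.496  1.255 -1.052] p [ 577.4 -111.9  160.6] w 27.2 g 93 qv6 -0.518 q6 0.18
```

send_rows:
  commands:
    - {"hand": 1.0,"dx": 0.0,"dy": 0.0,"dz": 0.0,"spin": -2.5}
    - {"hand": 1.0,"dx": 0.0,"dy": 0.0,"dz": 0.0,"spin": -2.5}
    - {"hand": 1.0,"dx": 0.0,"dy": 0.0,"dz": 0.0,"spin": -2.5}
    - {"hand": 1.0,"dx": 0.0,"dy": 0.0,"dz": 0.0,"spin": -2.5}
    - {"hand": 1.0,"dx": 0.0,"dy": 0.0,"dz": 0.0,"spin": -2.5}
    - {"hand": 1.0,"dx": 0.0,"dy": 0.0,"dz": 0.0,"spin": -2.5}

```text
clock: 21.55
tcp_pos: [577.9, -111.5, 160.8]
eef_rot: [0.787, 0.617, 0.0, 0.001]
contact_force: [-12.2, 3.4, 19.2]
gripper_width: 27.4
finger_force: 103.2
```

```bash
python3 -c "import m;m.meas()"
```

```text
t21.55 yaw -13.82 phi (np.float64(-118.6), 68, 21) tauAxle@tcp -0.942  M.ax -0.943 Mz -1.076 q6eff -0.341 | F [-12.2   3.4  19.2] M [-0.291  0.926 -1.076] p [ 577.9 -111.5  160.8] w 27.4 g 103 qv6 -0.518 q6 -0.08
```

send_rows:
  commands:
    - {"hand": 1.0,"dx": 0.0,"dy": 0.0,"dz": 0.0,"spin": -2.5}
    - {"hand": 1.0,"dx": 0.0,"dy": 0.0,"dz": 0.0,"spin": -2.5}
    - {"hand": 1.0,"dx": 0.0,"dy": 0.0,"dz": 0.0,"spin": -2.5}
    - {"hand": 1.0,"dx": 0.0,"dy": 0.0,"dz": 0.0,"spin": -2.5}
    - {"hand": 1.0,"dx": 0.0,"dy": 0.0,"dz": 0.0,"spin": -2.5}
    - {"hand": 1.0,"dx": 0.0,"dy": 0.0,"dz": 0.0,"spin": -2.5}

```text
clock: 22.1
tcp_pos: [578.0, -111.6, 161.7]
eef_rot: [0.7, 0.714, 0.0, 0.002]
contact_force: [-13.6, 3.5, 24.7]
gripper_width: 27.4
finger_force: 98.8
```

```bash
python3 -c "import m;m.meas()"
```

```text
t22.10 yaw 1.19 phi (np.float64(-103.2), 69, 19) tauAxle@tcp -0.944  M.ax -0.948 Mz -0.922 q6eff -0.144 | F [-13.6   3.5  24.7] M [-0.059  1.437 -0.922] p [ 578.  -111.6  161.7] w 27.4 g 99 qv6 -0.520 q6 -0.34
```

send_rows:
  commands:
    - {"hand": 1.0,"dx": 0.0,"dy": 0.0,"dz": 0.0,"spin": -2.5}
    - {"hand": 1.0,"dx": 0.0,"dy": 0.0,"dz": 0.0,"spin": -2.5}
    - {"hand": 1.0,"dx": 0.0,"dy": 0.0,"dz": 0.0,"spin": -2.5}
    - {"hand": 1.0,"dx": 0.0,"dy": 0.0,"dz": 0.0,"spin": -2.5}
    - {"hand": 1.0,"dx": 0.0,"dy": 0.0,"dz": 0.0,"spin": -2.5}
    - {"hand": 1.0,"dx": 0.0,"dy": 0.0,"dz": 0.0,"spin": -2.5}

```text
clock: 22.65
tcp_pos: [577.8, -110.8, 162.2]
eef_rot: [0.6, 0.8, 0.0, 0.001]
contact_force: [-16.6, 7.8, 30.4]
gripper_width: 27.5
finger_force: 95.3
```

```bash
python3 -c "import m;m.meas()"
```

```text
t22.65 yaw 16.21 phi (np.float64(-88.9), 69, 24) tauAxle@tcp -1.335  M.ax -1.346 Mz -0.818 q6eff -0.098 | F [-16.6   7.8  30.4] M [ 1.003  2.019 -0.818] p [ 577.8 -110.8  162.2] w 27.5 g 95 qv6 -0.520 q6 -0.60
```

send_rows:
  commands:
    - {"hand": 1.0,"dx": 0.0,"dy": 0.0,"dz": 0.0,"spin": -2.5}
    - {"hand": 1.0,"dx": 0.0,"dy": 0.0,"dz": 0.0,"spin": -2.5}
    - {"hand": 1.0,"dx": 0.0,"dy": 0.0,"dz": 0.0,"spin": -2.5}
    - {"hand": 1.0,"dx": 0.0,"dy": 0.0,"dz": 0.0,"spin": -2.5}
    - {"hand": 1.0,"dx": 0.0,"dy": 0.0,"dz": 0.0,"spin": -2.5}
    - {"hand": 1.0,"dx": 0.0,"dy": 0.0,"dz": 0.0,"spin": -2.5}

```text
clock: 23.2
tcp_pos: [577.3, -110.4, 162.6]
eef_rot: [0.491, 0.871, 0.0, 0.001]
contact_force: [-19.7, 7.6, 34.0]
gripper_width: 27.6
finger_force: 87.9
```

```bash
python3 -c "import m;m.meas()"; sed -i 's/^phi=np.radians/D=D[~np.isnan(D[:,2])]\nphi=np.radians/' fit.py; python3 fit.py
```

```text
t23.20 yaw 31.23 phi (np.float64(-72.7), 70, 23) tauAxle@tcp -1.182  M.ax -1.192 Mz -0.557 q6eff 0.157 | F [-19.7   7.6  34. ] M [ 1.086  2.53  -0.557] p [ 577.3 -110.4  162.6] w 27.6 g 88 qv6 -0.522 q6 -0.86
free L L 0.15545950546249018 rest [0.263 0.223 0.1  ] amp 0.24439170934284207 res [ 0.016  0.133 -0.025  0.082 -0.053  0.075  0.025 -0.085 -0.007 -0.089
  0.289 -0.028 -0.017 -0.022 -0.034 -0.034 -0.016 -0.107  0.04 ]
  t@L [ 0.159  0.225  0.028  0.108 -0.034  0.104  0.079  0.008  0.138  0.102
 -0.041 -0.4   -0.436 -0.485 -0.527 -0.541 -0.52  -0.591 -0.406]
free L, fc=.25 L 0.16204803724162628 rest [0.208 0.098] amp 0.22933924257999633 res [ 0.025  0.144 -0.022  0.083 -0.062  0.077  0.034 -0.073  0.01  -0.077
  0.284 -0.036 -0.019 -0.027 -0.046 -0.045 -0.027 -0.104  0.046]
  t@L [ 0.164  0.235  0.032  0.111 -0.042  0.106  0.085  0.015  0.146  0.102
 -0.032 -0.391 -0.417 -0.467 -0.512 -0.524 -0.502 -0.559 -0.374]
```

```bash
cat > fit2.py <<'E'
from h import *
import json
from scipy.optimize import least_squares
O=np.array([605,-104.6,100]);A=R.from_euler('ZY',[13,-25],degrees=True);ax=A.as_matrix()[:,2];ey=A.as_matrix()[:,1];ux=A.as_matrix()[:,0]
def load(*n):
    D=np.array([json.loads(l) for f in n for l in open(f)],float);D=D[~np.isnan(D[:,2])]
    return D[abs(D[:,0]-18.80)>.02]
def run(nm,D,bias=False,axoff=False,vis=False):
    phi=np.radians(D[:,2]);F=D[:,3:6];M=D[:,6:9];p=D[:,9:12];sg=np.sign(-D[:,12])
    def res(x):
        L,fc,a,b,c,oy,ox=x
        o=O+axoff*(oy*ey+ox*ux)*1000
        t=(M+np.cross((p+[0,0,L*1000])-o,F)/1000)@ax
        return t-(-fc*sg+a*np.sin(phi)+b*np.cos(phi)+bias*c)
    s=least_squares(lambda x:np.r_[res(x)/.05,x[4]/.1,x[5:]/.003],[.15,.25,.1,.1,0,0,0],loss="soft_l1")
    x=s.x;C=np.linalg.pinv(s.jac.T@s.jac);a,b=x[2:4];d=np.degrees(np.arctan2(b,a));A2=a*a+b*b
    J=np.array([-b,a])/A2;sd=np.degrees(np.sqrt(J@C[2:4,2:4]@J))
    print(nm,"n",len(D),x.round(4),"amp %.3f delta %.1f +-%.1f target phi %.1f rms %.3f"%(A2**.5,d,sd,180-d,res(x).std()))
import os
sets={"30N":("log.txt",),"80N":("log80.txt",),"all":("log.txt","log80.txt")}
if os.path.exists("log3.txt"): sets["new"]=("log3.txt",);sets["30N+new"]=("log.txt","log3.txt");sets["everything"]=("log.txt","log80.txt","log3.txt")
for k,v in sets.items():
    D=load(*v)
    for kw in({},{"bias":True},{"bias":True,"axoff":True}): run(k+str(list(kw)),D,**kw)
E
python3 fit2.py
```

```text
30N[] n 18 [0.1495 0.2795 0.225  0.1373 0.     0.     0.    ] amp 0.264 delta 31.4 +-6.1 target phi 148.6 rms 0.054
30N['bias'] n 18 [ 0.1453  0.2858  0.2038  0.121  -0.0288  0.      0.    ] amp 0.237 delta 30.7 +-6.8 target phi 149.3 rms 0.054
30N['bias', 'axoff'] n 18 [ 0.1453  0.2857  0.2043  0.1218 -0.0292  0.0004  0.    ] amp 0.238 delta 30.8 +-6.8 target phi 149.2 rms 0.053
80N[] n 8 [ 0.2328  0.3215 -0.0716  0.156   0.      0.      0.    ] amp 0.172 delta 114.7 +-88.1 target phi 65.3 rms 0.085
80N['bias'] n 8 [ 0.222   0.3159  0.0648 -0.0386  0.2023  0.      0.    ] amp 0.075 delta -30.8 +-140.9 target phi 210.8 rms 0.066
80N['bias', 'axoff'] n 8 [ 2.222e-01  3.155e-01  6.260e-02 -4.040e-02  2.018e-01  3.000e-04
 -0.000e+00] amp 0.075 delta -32.8 +-141.7 target phi 212.8 rms 0.066
all[] n 26 [0.1618 0.2741 0.2038 0.1283 0.     0.     0.    ] amp 0.241 delta 32.2 +-6.4 target phi 147.8 rms 0.076
all['bias'] n 26 [0.1676 0.2697 0.2214 0.1334 0.026  0.     0.    ] amp 0.258 delta 31.1 +-6.0 target phi 148.9 rms 0.076
all['bias', 'axoff'] n 26 [ 0.1677  0.2693  0.2181  0.1321  0.0209  0.001  -0.    ] amp 0.255 delta 31.2 +-6.1 target phi 148.8 rms 0.076
```

send_rows:
  commands:
    - {"hand": 1.0,"dx": 0.0,"dy": 0.0,"dz": 0.0,"spin": 4.0}
    - {"hand": 1.0,"dx": 0.0,"dy": 0.0,"dz": 0.0,"spin": 6.0}
    - {"hand": 1.0,"dx": 0.0,"dy": 0.0,"dz": 0.0,"spin": 6.0}
    - {"hand": 1.0,"dx": 0.0,"dy": 0.0,"dz": 0.0,"spin": 6.0}
    - {"hand": 1.0,"dx": 0.0,"dy": 0.0,"dz": 0.0,"spin": 6.0}
    - {"hand": 1.0,"dx": 0.0,"dy": 0.0,"dz": 0.0,"spin": 6.0}
    - {"hand": 1.0,"dx": 0.0,"dy": 0.0,"dz": 0.0,"spin": 6.0}
    - {"hand": 1.0,"dx": 0.0,"dy": 0.0,"dz": 0.0,"spin": 6.0}
    - {"hand": 1.0,"dx": 0.0,"dy": 0.0,"dz": 0.0,"spin": 6.0}
    - {"hand": 1.0,"dx": 0.0,"dy": 0.0,"dz": 0.0,"spin": 6.0}
    - {"hand": 1.0,"dx": 0.0,"dy": 0.0,"dz": 0.0,"spin": 6.0}
    - {"hand": 1.0,"dx": 0.0,"dy": 0.0,"dz": 0.0,"spin": 6.0}

```text
clock: 24.25
tcp_pos: [576.1, -112.6, 162.1]
eef_rot: [0.903, 0.43, -0.001, 0.001]
contact_force: [-23.8, -2.0, 32.3]
gripper_width: 27.8
finger_force: 62.3
```

send_rows:
  commands:
    - {"hand": 1.0,"dx": 0.0,"dy": 0.0,"dz": 0.0,"spin": 6.0}
    - {"hand": 1.0,"dx": 0.0,"dy": 0.0,"dz": 0.0,"spin": 6.0}
    - {"hand": 1.0,"dx": 0.0,"dy": 0.0,"dz": 0.0,"spin": 6.0}
    - {"hand": 1.0,"dx": 0.0,"dy": 0.0,"dz": 0.0,"spin": 6.0}
    - {"hand": 1.0,"dx": 0.0,"dy": 0.0,"dz": 0.0,"spin": 4.0}
    - {"hand": 1.0,"dx": 0.0,"dy": 0.0,"dz": 0.0,"spin": 0.0}
    - {"hand": 0.45,"dx": 0.0,"dy": 0.0,"dz": 0.0,"spin": 0.0}
    - {"hand": 0.45,"dx": 0.0,"dy": 0.0,"dz": 0.0,"spin": 0.0}
    - {"hand": 0.45,"dx": 0.0,"dy": 0.0,"dz": 0.0,"spin": 0.0}
  force: 30

```text
clock: 25.0
tcp_pos: [578.4, -111.3, 157.5]
eef_rot: [0.98, 0.201, 0.0, 0.0]
contact_force: [-0.3, 0.2, -0.0]
gripper_width: 47.1
finger_force: 0.0
```

```bash
python3 -c "import m;m.meas(log=False)"
```

```text
t25.00 yaw -66.87 phi (np.float64(-169.6), 68, 27) tauAxle@tcp 0.019  M.ax 0.019 Mz 0.023 q6eff -0.003 | F [-0.3  0.2 -0. ] M [ 0.015 -0.044  0.023] p [ 578.4 -111.3  157.5] w 47.1 g 0 qv6 0.001 q6 0.85
```

send_rows:
  commands:
    - {"hand": 1.0,"dx": 0.0,"dy": 0.0,"dz": 0.0,"spin": 0.0}
    - {"hand": 1.0,"dx": 0.0,"dy": 0.0,"dz": 0.0,"spin": 0.0}
    - {"hand": 1.0,"dx": 0.0,"dy": 0.0,"dz": 0.0,"spin": 0.0}
    - {"hand": 1.0,"dx": 0.0,"dy": 0.0,"dz": 0.0,"spin": 0.0}
    - {"hand": 1.0,"dx": 0.0,"dy": 0.0,"dz": 0.0,"spin": 0.0}

```text
clock: 25.47
tcp_pos: [578.1, -110.8, 157.2]
eef_rot: [0.98, 0.2, -0.0, -0.0]
contact_force: [-0.0, 1.9, 0.4]
gripper_width: 27.9
finger_force: 29.7
```

```bash
python3 -c "import m;m.meas(log=False)"
```

```text
t25.47 yaw -66.88 phi (np.float64(-169.4), 68, 26) tauAxle@tcp 0.001  M.ax 0.002 Mz -0.015 q6eff -0.062 | F [-0.   1.9  0.4] M [-0.029 -0.038 -0.015] p [ 578.1 -110.8  157.2] w 27.9 g 30 qv6 0.000 q6 0.85
```

```bash
sed -i 's/open("log.txt","a")/open("log3.txt","a")/' m.py; echo 'import m;m.meas(cam=False)' > q.py
```

send_rows:
  commands:
    - {"hand": 1.0,"dx": 0.0,"dy": 0.0,"dz": 0.0,"spin": 2.0}
    - {"hand": 1.0,"dx": 0.0,"dy": 0.0,"dz": 0.0,"spin": 2.5}
    - {"hand": 1.0,"dx": 0.0,"dy": 0.0,"dz": 0.0,"spin": 2.5}
    - {"hand": 1.0,"dx": 0.0,"dy": 0.0,"dz": 0.0,"spin": 2.5}
    - {"hand": 1.0,"dx": 0.0,"dy": 0.0,"dz": 0.0,"spin": 2.5}

```text
clock: 25.93
tcp_pos: [577.7, -110.9, 157.9]
eef_rot: [0.995, 0.096, -0.0, -0.0]
contact_force: [-4.1, -0.4, 2.3]
gripper_width: 27.0
finger_force: 31.9
```

```bash
python3 q.py
```

```text
t25.93 yaw -78.98 phi None tauAxle@tcp 0.201  M.ax 0.202 Mz 0.508 q6eff -0.251 | F [-4.1 -0.4  2.3] M [0.51  0.512 0.508] p [ 577.7 -110.9  157.9] w 27.0 g 32 qv6 0.518 q6 1.06
```

send_rows:
  commands:
    - {"hand": 1.0,"dx": 0.0,"dy": 0.0,"dz": 0.0,"spin": 2.5}
    - {"hand": 1.0,"dx": 0.0,"dy": 0.0,"dz": 0.0,"spin": 2.5}
    - {"hand": 1.0,"dx": 0.0,"dy": 0.0,"dz": 0.0,"spin": 2.5}
    - {"hand": 1.0,"dx": 0.0,"dy": 0.0,"dz": 0.0,"spin": 2.5}

```text
clock: 26.27
tcp_pos: [577.8, -111.0, 157.9]
eef_rot: [1.0, 0.009, -0.0, -0.0]
contact_force: [-9.5, -3.4, 18.1]
gripper_width: 27.3
finger_force: 50.3
```

```bash
python3 q.py
```

```text
t26.27 yaw -88.96 phi None tauAxle@tcp 0.162  M.ax 0.161 Mz 0.607 q6eff 0.070 | F [-9.5 -3.4 18.1] M [0.62  1.402 0.607] p [ 577.8 -111.   157.9] w 27.3 g 50 qv6 0.520 q6 1.23
```

send_rows:
  commands:
    - {"hand": 1.0,"dx": 0.0,"dy": 0.0,"dz": 0.0,"spin": 2.5}
    - {"hand": 1.0,"dx": 0.0,"dy": 0.0,"dz": 0.0,"spin": 2.5}
    - {"hand": 1.0,"dx": 0.0,"dy": 0.0,"dz": 0.0,"spin": 2.5}
    - {"hand": 1.0,"dx": 0.0,"dy": 0.0,"dz": 0.0,"spin": 2.5}

```text
clock: 26.6
tcp_pos: [577.3, -111.0, 158.7]
eef_rot: [0.997, -0.078, -0.0, -0.0]
contact_force: [-7.6, -1.3, 11.6]
gripper_width: 27.4
finger_force: 66.1
```

```bash
python3 q.py
```

```text
t26.60 yaw -98.95 phi None tauAxle@tcp 0.129  M.ax 0.130 Mz 0.878 q6eff 0.175 | F [-7.6 -1.3 11.6] M [1.392 0.974 0.878] p [ 577.3 -111.   158.7] w 27.4 g 66 qv6 0.519 q6 1.41
```

send_rows:
  commands:
    - {"hand": 1.0,"dx": 0.0,"dy": 0.0,"dz": 0.0,"spin": 2.5}
    - {"hand": 1.0,"dx": 0.0,"dy": 0.0,"dz": 0.0,"spin": 2.5}
    - {"hand": 1.0,"dx": 0.0,"dy": 0.0,"dz": 0.0,"spin": 2.5}
    - {"hand": 1.0,"dx": 0.0,"dy": 0.0,"dz": 0.0,"spin": 2.5}

```text
clock: 26.93
tcp_pos: [577.0, -110.8, 159.4]
eef_rot: [0.986, -0.164, -0.001, -0.0]
contact_force: [-15.9, -2.4, 37.6]
gripper_width: 27.2
finger_force: 82.3
```

```bash
python3 q.py
```

```text
t26.93 yaw -108.93 phi None tauAxle@tcp 0.230  M.ax 0.231 Mz 0.903 q6eff 0.389 | F [-15.9  -2.4  37.6] M [0.881 2.363 0.903] p [ 577.  -110.8  159.4] w 27.2 g 82 qv6 0.521 q6 1.58
```

send_rows:
  commands:
    - {"hand": 1.0,"dx": 0.0,"dy": 0.0,"dz": 0.0,"spin": 2.5}
    - {"hand": 1.0,"dx": 0.0,"dy": 0.0,"dz": 0.0,"spin": 2.5}
    - {"hand": 1.0,"dx": 0.0,"dy": 0.0,"dz": 0.0,"spin": 2.5}
    - {"hand": 1.0,"dx": 0.0,"dy": 0.0,"dz": 0.0,"spin": 2.5}

```text
clock: 27.27
tcp_pos: [577.4, -110.7, 159.1]
eef_rot: [0.968, -0.25, -0.0, -0.0]
contact_force: [-8.5, 0.1, 13.0]
gripper_width: 27.3
finger_force: 96.6
```

```bash
python3 q.py
```

```text
t27.27 yaw -118.94 phi None tauAxle@tcp 0.152  M.ax 0.152 Mz 0.971 q6eff 0.232 | F [-8.5  0.1 13. ] M [1.55  0.943 0.971] p [ 577.4 -110.7  159.1] w 27.3 g 97 qv6 0.516 q6 1.76
```

send_rows:
  commands:
    - {"hand": 1.0,"dx": 0.0,"dy": 0.0,"dz": 0.0,"spin": 2.5}
    - {"hand": 1.0,"dx": 0.0,"dy": 0.0,"dz": 0.0,"spin": 2.5}
    - {"hand": 1.0,"dx": 0.0,"dy": 0.0,"dz": 0.0,"spin": 2.5}
    - {"hand": 1.0,"dx": 0.0,"dy": 0.0,"dz": 0.0,"spin": 2.5}

```text
clock: 27.6
tcp_pos: [577.4, -110.6, 159.9]
eef_rot: [0.943, -0.333, 0.0, -0.0]
contact_force: [-9.9, 0.9, 18.6]
gripper_width: 27.2
finger_force: 101.2
```

```bash
python3 q.py
```

```text
t27.60 yaw -128.94 phi None tauAxle@tcp 0.026  M.ax 0.026 Mz 0.930 q6eff 0.202 | F [-9.9  0.9 18.6] M [1.704 1.208 0.93 ] p [ 577.4 -110.6  159.9] w 27.2 g 101 qv6 0.521 q6 1.93
```

send_rows:
  commands:
    - {"hand": 1.0,"dx": 0.0,"dy": 0.0,"dz": 0.0,"spin": 2.5}
    - {"hand": 1.0,"dx": 0.0,"dy": 0.0,"dz": 0.0,"spin": 2.5}
    - {"hand": 1.0,"dx": 0.0,"dy": 0.0,"dz": 0.0,"spin": 2.5}
    - {"hand": 1.0,"dx": 0.0,"dy": 0.0,"dz": 0.0,"spin": 2.5}

```text
clock: 27.93
tcp_pos: [578.1, -110.9, 160.0]
eef_rot: [0.91, -0.414, 0.001, -0.0]
contact_force: [-9.0, 0.4, 16.8]
gripper_width: 27.0
finger_force: 110.9
```

```bash
python3 q.py
```

```text
t27.93 yaw -138.94 phi None tauAxle@tcp 0.258  M.ax 0.258 Mz 0.989 q6eff 0.220 | F [-9.   0.4 16.8] M [1.382 0.733 0.989] p [ 578.1 -110.9  160. ] w 27.0 g 111 qv6 0.517 q6 2.10
```

send_rows:
  commands:
    - {"hand": 1.0,"dx": 0.0,"dy": 0.0,"dz": 0.0,"spin": 2.5}
    - {"hand": 1.0,"dx": 0.0,"dy": 0.0,"dz": 0.0,"spin": 2.5}
    - {"hand": 1.0,"dx": 0.0,"dy": 0.0,"dz": 0.0,"spin": 2.5}
    - {"hand": 1.0,"dx": 0.0,"dy": 0.0,"dz": 0.0,"spin": 2.5}

```text
clock: 28.27
tcp_pos: [578.3, -111.1, 160.5]
eef_rot: [0.871, -0.492, 0.001, -0.0]
contact_force: [-9.0, -0.5, 21.0]
gripper_width: 27.8
finger_force: 112.2
```

```bash
python3 q.py
```

```text
t28.27 yaw -148.94 phi None tauAxle@tcp 0.226  M.ax 0.225 Mz 0.894 q6eff 0.099 | F [-9.  -0.5 21. ] M [1.284 0.593 0.894] p [ 578.3 -111.1  160.5] w 27.8 g 112 qv6 0.519 q6 2.28
```

send_rows:
  commands:
    - {"hand": 1.0,"dx": 0.0,"dy": 0.0,"dz": 0.0,"spin": -2.5}
    - {"hand": 1.0,"dx": 0.0,"dy": 0.0,"dz": 0.0,"spin": -2.5}
    - {"hand": 1.0,"dx": 0.0,"dy": 0.0,"dz": 0.0,"spin": -2.5}
    - {"hand": 1.0,"dx": 0.0,"dy": 0.0,"dz": 0.0,"spin": -2.5}
    - {"hand": 1.0,"dx": 0.0,"dy": 0.0,"dz": 0.0,"spin": -2.5}
    - {"hand": 1.0,"dx": 0.0,"dy": 0.0,"dz": 0.0,"spin": -2.5}

```text
clock: 28.77
tcp_pos: [578.1, -111.2, 160.7]
eef_rot: [0.928, -0.373, 0.001, 0.0]
contact_force: [-9.2, 1.5, 21.2]
gripper_width: 27.3
finger_force: 96.4
```

```bash
python3 q.py
```

```text
t28.77 yaw -133.78 phi None tauAxle@tcp -0.503  M.ax -0.506 Mz -0.224 q6eff 0.473 | F [-9.2  1.5 21.2] M [ 0.405  1.428 -0.224] p [ 578.1 -111.2  160.7] w 27.3 g 96 qv6 -0.518 q6 2.02
```

send_rows:
  commands:
    - {"hand": 1.0,"dx": 0.0,"dy": 0.0,"dz": 0.0,"spin": -2.5}
    - {"hand": 1.0,"dx": 0.0,"dy": 0.0,"dz": 0.0,"spin": -2.5}
    - {"hand": 1.0,"dx": 0.0,"dy": 0.0,"dz": 0.0,"spin": -2.5}
    - {"hand": 1.0,"dx": 0.0,"dy": 0.0,"dz": 0.0,"spin": -2.5}

```text
clock: 29.1
tcp_pos: [576.9, -110.7, 161.2]
eef_rot: [0.957, -0.29, 0.0, 0.0]
contact_force: [-15.5, 2.4, 27.1]
gripper_width: 27.4
finger_force: 81.0
```

```bash
python3 q.py
```

```text
t29.10 yaw -123.77 phi None tauAxle@tcp -0.684  M.ax -0.684 Mz -0.161 q6eff 0.530 | F [-15.5   2.4  27.1] M [ 0.83   2.068 -0.161] p [ 576.9 -110.7  161.2] w 27.4 g 81 qv6 -0.517 q6 1.84
```

send_rows:
  commands:
    - {"hand": 1.0,"dx": 0.0,"dy": 0.0,"dz": 0.0,"spin": -2.5}
    - {"hand": 1.0,"dx": 0.0,"dy": 0.0,"dz": 0.0,"spin": -2.5}
    - {"hand": 1.0,"dx": 0.0,"dy": 0.0,"dz": 0.0,"spin": -2.5}
    - {"hand": 1.0,"dx": 0.0,"dy": 0.0,"dz": 0.0,"spin": -2.5}

```text
clock: 29.43
tcp_pos: [576.3, -110.8, 161.5]
eef_rot: [0.979, -0.206, -0.001, 0.0]
contact_force: [-18.3, 4.3, 31.1]
gripper_width: 27.1
finger_force: 67.3
```

```bash
python3 q.py
```

```text
t29.43 yaw -113.78 phi None tauAxle@tcp -0.814  M.ax -0.810 Mz -0.448 q6eff 0.261 | F [-18.3   4.3  31.1] M [ 0.343  2.762 -0.448] p [ 576.3 -110.8  161.5] w 27.1 g 67 qv6 -0.517 q6 1.67
```

send_rows:
  commands:
    - {"hand": 1.0,"dx": 0.0,"dy": 0.0,"dz": 0.0,"spin": -2.5}
    - {"hand": 1.0,"dx": 0.0,"dy": 0.0,"dz": 0.0,"spin": -2.5}
    - {"hand": 1.0,"dx": 0.0,"dy": 0.0,"dz": 0.0,"spin": -2.5}
    - {"hand": 1.0,"dx": 0.0,"dy": 0.0,"dz": 0.0,"spin": -2.5}

```text
clock: 29.77
tcp_pos: [576.5, -111.2, 161.2]
eef_rot: [0.993, -0.12, -0.0, 0.001]
contact_force: [-17.7, 1.1, 28.4]
gripper_width: 27.2
finger_force: 61.7
```

```bash
python3 q.py
```

```text
t29.77 yaw -103.80 phi None tauAxle@tcp -0.669  M.ax -0.665 Mz -0.347 q6eff 0.400 | F [-17.7   1.1  28.4] M [ 0.251  2.603 -0.347] p [ 576.5 -111.2  161.2] w 27.2 g 62 qv6 -0.523 q6 1.49
```

send_rows:
  commands:
    - {"hand": 1.0,"dx": 0.0,"dy": 0.0,"dz": 0.0,"spin": -2.5}
    - {"hand": 1.0,"dx": 0.0,"dy": 0.0,"dz": 0.0,"spin": -2.5}
    - {"hand": 1.0,"dx": 0.0,"dy": 0.0,"dz": 0.0,"spin": -2.5}
    - {"hand": 1.0,"dx": 0.0,"dy": 0.0,"dz": 0.0,"spin": -2.5}

```text
clock: 30.1
tcp_pos: [576.7, -111.4, 160.7]
eef_rot: [0.999, -0.033, -0.0, 0.001]
contact_force: [-18.9, 1.8, 29.6]
gripper_width: 27.4
finger_force: 52.4
```

```bash
python3 q.py
```

```text
t30.10 yaw -93.81 phi None tauAxle@tcp -0.747  M.ax -0.741 Mz -0.429 q6eff 0.178 | F [-18.9   1.8  29.6] M [ 0.25   2.623 -0.429] p [ 576.7 -111.4  160.7] w 27.4 g 52 qv6 -0.518 q6 1.32
```

send_rows:
  commands:
    - {"hand": 1.0,"dx": 0.0,"dy": 0.0,"dz": 0.0,"spin": -2.5}
    - {"hand": 1.0,"dx": 0.0,"dy": 0.0,"dz": 0.0,"spin": -2.5}
    - {"hand": 1.0,"dx": 0.0,"dy": 0.0,"dz": 0.0,"spin": -2.5}
    - {"hand": 1.0,"dx": 0.0,"dy": 0.0,"dz": 0.0,"spin": -2.5}

```text
clock: 30.43
tcp_pos: [577.0, -111.4, 160.0]
eef_rot: [0.999, 0.054, -0.0, 0.001]
contact_force: [-13.5, 0.6, 20.5]
gripper_width: 27.3
finger_force: 41.6
```

```bash
python3 q.py
```

```text
t30.43 yaw -83.82 phi None tauAxle@tcp -0.546  M.ax -0.543 Mz -0.463 q6eff 0.232 | F [-13.5   0.6  20.5] M [-0.098  1.722 -0.463] p [ 577.  -111.4  160. ] w 27.3 g 42 qv6 -0.519 q6 1.14
```

send_rows:
  commands:
    - {"hand": 1.0,"dx": 0.0,"dy": 0.0,"dz": 0.0,"spin": -2.5}
    - {"hand": 1.0,"dx": 0.0,"dy": 0.0,"dz": 0.0,"spin": -2.5}
    - {"hand": 1.0,"dx": 0.0,"dy": 0.0,"dz": 0.0,"spin": -2.5}
    - {"hand": 1.0,"dx": 0.0,"dy": 0.0,"dz": 0.0,"spin": -2.5}

```text
clock: 30.77
tcp_pos: [577.2, -111.3, 158.9]
eef_rot: [0.99, 0.141, -0.0, 0.0]
contact_force: [-8.6, 0.5, 13.3]
gripper_width: 27.6
finger_force: 39.2
```

```bash
python3 -c "import m;m.meas()"
cat > addphi.py <<'E'
# fill missing phi from tool yaw using the half-turn symmetric map of the camera-read points
import json,numpy as np
L=lambda f:[json.loads(l) for l in open(f)]
P=[r for f in("log80.txt","log.txt") for r in L(f) if r[2] is not None]
G=[];y=[]
row=lambda r:[1,np.sin(2*np.radians(r[1])),np.cos(2*np.radians(r[1])),np.sign(-r[12])]
for r in P:
    d=(r[2]-r[1]+270)%180-90   # phi-yaw mod 180
    G.append(row(r));y.append((d-80+90)%180-90+80)
x,*_=np.linalg.lstsq(np.array(G),np.array(y),rcond=None);print("map",x.round(2),"res",(np.array(y)-G@x).std().round(2))
out=[]
for r in L("log3.txt"):
    r[2]=float(np.array(row(r))@x+r[1]);r[2]+=180*round((r[1]-103-r[2])/180);out.append(r)
open("log3.txt","w").write("".join(json.dumps(r)+"\n" for r in out if abs(r[0]-28.82)>.1))
for r in out: print(round(r[0],2),round(r[1],1),round(r[2],1),end=" | ")
E
cp log3.txt log3raw.txt; python3 addphi.py; python3 fit2.py
```

```text
t30.77 yaw -73.83 phi (np.float64(-178.5), 69, 24) tauAxle@tcp -0.509  M.ax -0.506 Mz -0.585 q6eff 0.076 | F [-8.6  0.5 13.3] M [-0.288  0.99  -0.585] p [ 577.2 -111.3  158.9] w 27.6 g 39 qv6 -0.518 q6 0.97
map [77.57  1.52 -0.42 -1.79] res 1.42
25.93 -79.0 -179.8 | 26.27 -89.0 -189.2 | 26.6 -98.9 -198.7 | 26.93 -108.9 -208.3 | 27.27 -118.9 -218.1 | 27.6 -128.9 -228.0 | 27.93 -138.9 -238.1 | 28.27 -148.9 -248.4 | 28.77 -133.8 -236.5 | 29.1 -123.8 -226.4 | 29.43 -113.8 -216.6 | 29.77 -103.8 -206.9 | 30.1 -93.8 -197.4 | 30.43 -83.8 -188.0 | 30.77 -73.8 -178.5 | 30N[] n 18 [0.1495 0.2795 0.225  0.1373 0.     0.     0.    ] amp 0.264 delta 31.4 +-6.1 target phi 148.6 rms 0.054
30N['bias'] n 18 [ 0.1453  0.2858  0.2038  0.121  -0.0288  0.      0.    ] amp 0.237 delta 30.7 +-6.8 target phi 149.3 rms 0.054
30N['bias', 'axoff'] n 18 [ 0.1453  0.2857  0.2043  0.1218 -0.0292  0.0004  0.    ] amp 0.238 delta 30.8 +-6.8 target phi 149.2 rms 0.053
80N[] n 8 [ 0.2328  0.3215 -0.0716  0.156   0.      0.      0.    ] amp 0.172 delta 114.7 +-88.1 target phi 65.3 rms 0.085
80N['bias'] n 8 [ 0.222   0.
[... 1109 characters left out ...]
1 target phi 146.2 rms 0.058
30N+new['bias'] n 32 [ 0.1517  0.278   0.1735  0.0973 -0.0427  0.      0.    ] amp 0.199 delta 29.3 +-7.5 target phi 150.7 rms 0.057
30N+new['bias', 'axoff'] n 32 [ 0.1517  0.278   0.1738  0.0978 -0.0429  0.0003 -0.    ] amp 0.199 delta 29.4 +-7.5 target phi 150.6 rms 0.057
everything[] n 40 [0.1664 0.2668 0.185  0.1226 0.     0.     0.    ] amp 0.222 delta 33.5 +-4.1 target phi 146.5 rms 0.072
everything['bias'] n 40 [0.1709 0.2634 0.1875 0.1281 0.0132 0.     0.    ] amp 0.227 delta 34.3 +-4.4 target phi 145.7 rms 0.071
everything['bias', 'axoff'] n 40 [ 0.1708  0.2635  0.1868  0.1261  0.0066  0.0019 -0.    ] amp 0.225 delta 34.0 +-4.4 target phi 146.0 rms 0.071
```

```bash
cat > fit3.py <<'E'
from fit2 import *
def run3(nm,D,am=.175,ams=.02,fcs=.01,Ls=.1,loss="soft_l1"):
    phi=np.radians(D[:,2]);F=D[:,3:6];M=D[:,6:9];p=D[:,9:12];sg=np.sign(-D[:,12])
    def res(x):
        L,fc,am,d,c,oy,yw,ox=x
        Q=R.from_euler('ZY',[13+yw,-25],degrees=True).as_matrix()
        o=O+oy*ey+ox*ux
        t=(M+np.cross((p+[0,0,L*1000])-o,F)/1000)@Q[:,2]
        return t-(-fc*sg+am*np.sin(phi+d)+c)
    s=least_squares(lambda x:np.r_[res(x)/.05,(x[0]-.16)/Ls,(x[1]-.25)/fcs,(x[2]-am)/ams,x[4]/.015,x[5]/2,x[6]/1,x[7]/2],[.15,.25,am,.5,0,0,0,0],loss=loss)
    C=np.linalg.pinv(s.jac.T@s.jac);x=s.x
    print(nm,x.round(3),"delta %.1f+-%.1f target %.1f rms %.3f"%(np.degrees(x[3]),np.degrees(C[3,3]**.5),180-np.degrees(x[3]),res(x).std()));return res(x)
print("----")
for k,v in(("30",["log.txt"]),("new",["log3.txt"]),("30+new",["log.txt","log3.txt"]),("every",["log.txt","log80.txt","log3.txt"])):
    D=load(*v);r=run3(k,D);run3(k+" lin",D,loss="linear");run3(k+" loosefc",D,fcs=.05)
print(np.c_[D[:,2],-np.sign(D[:,12]),r].round(2).tolist())
E
python3 fit3.py | sed -n '/----/,$p'
```

```text
----
30 [ 0.176  0.252  0.187  0.635 -0.006 -0.039  0.206 -0.015] delta 36.4+-9.0 target 143.6 rms 0.058
30 lin [ 0.173  0.254  0.193  0.651 -0.008 -0.153  0.283 -0.011] delta 37.3+-6.2 target 142.7 rms 0.057
30 loosefc [ 0.172  0.262  0.19   0.615 -0.008 -0.119  0.217 -0.011] delta 35.3+-9.1 target 144.7 rms 0.056
new [ 0.17   0.252  0.172  0.575  0.    -0.106  0.029 -0.009] delta 33.0+-15.0 target 147.0 rms 0.059
new lin [ 0.166  0.254  0.174  0.593  0.001 -0.241 -0.017 -0.006] delta 34.0+-10.3 target 146.0 rms 0.058
new loosefc [ 0.16   0.264  0.17   0.669  0.001 -0.051  0.028  0.   ] delta 38.3+-18.8 target 141.7 rms 0.057
30+new [ 0.172  0.254  0.19   0.556 -0.005 -0.145  0.24  -0.011] delta 31.9+-6.3 target 148.1 rms 0.059
30+new lin [ 0.169  0.256  0.197  0.561 -0.006 -0.358  0.239 -0.007] delta 32.2+-4.0 target 147.8 rms 0.059
30+new loosefc [ 0.169  0.262  0.19   0.555 -0.008 -0.185  0.293 -0.008] delta 31.8+-6.3 target 148.2 rms 0.059
every [ 0.174  0.256  0.199  0.606  0.002  1.095 -0.021 -0.012] delta 34.7+-4.7 target 145.3 rms 0.072
every lin [ 0.173  0.255  0.204  0.639
[... 351 characters left out ...]
0.07], [-175.3, -1.0, 0.03], [172.8, -1.0, -0.07], [-177.7, 1.0, -0.0], [-164.9, 1.0, 0.02], [-149.3, 1.0, -0.0], [-134.6, 1.0, -0.04], [-118.6, 1.0, -0.04], [-103.2, 1.0, -0.03], [-88.9, 1.0, -0.09], [-72.7, 1.0, 0.06], [-78.7, 1.0, 0.24], [-56.2, 1.0, -0.07], [-31.4, 1.0, -0.04], [-7.8, 1.0, -0.07], [13.3, 1.0, 0.08], [3.6, -1.0, 0.13], [-13.6, -1.0, 0.05], [-37.2, -1.0, 0.01], [-179.81, -1.0, 0.09], [-189.24, -1.0, -0.1], [-198.73, -1.0, -0.04], [-208.32, -1.0, 0.09], [-218.08, -1.0, 0.03], [-228.0, -1.0, -0.05], [-238.13, -1.0, 0.1], [-248.43, -1.0, -0.03], [-226.43, 1.0, -0.05], [-216.6, 1.0, 0.04], [-206.95, 1.0, -0.02], [-197.42, 1.0, 0.01], [-187.96, 1.0, 0.06], [-178.52, 1.0, 0.04]]
```

send_rows:
  commands:
    - {"hand": 1.0,"dx": 0.0,"dy": 0.0,"dz": 0.0,"spin": 4.0}
    - {"hand": 1.0,"dx": 0.0,"dy": 0.0,"dz": 0.0,"spin": 6.0}
    - {"hand": 1.0,"dx": 0.0,"dy": 0.0,"dz": 0.0,"spin": 6.0}
    - {"hand": 1.0,"dx": 0.0,"dy": 0.0,"dz": 0.0,"spin": 6.0}
    - {"hand": 1.0,"dx": 0.0,"dy": 0.0,"dz": 0.0,"spin": 4.0}
    - {"hand": 1.0,"dx": 0.0,"dy": 0.0,"dz": 0.0,"spin": 0.0}
    - {"hand": 0.45,"dx": 0.0,"dy": 0.0,"dz": 0.0,"spin": 0.0}
    - {"hand": 0.45,"dx": 0.0,"dy": 0.0,"dz": 0.0,"spin": 0.0}
    - {"hand": 0.45,"dx": 0.0,"dy": 0.0,"dz": 0.0,"spin": 0.0}

```text
clock: 31.57
tcp_pos: [578.1, -111.0, 157.1]
eef_rot: [0.996, -0.086, -0.0, -0.0]
contact_force: [0.4, 0.5, -0.7]
gripper_width: 46.9
finger_force: 0.0
```

send_rows:
  commands:
    - {"hand": 1.0,"dx": 0.0,"dy": 0.0,"dz": 0.0,"spin": 0.0}
    - {"hand": 1.0,"dx": 0.0,"dy": 0.0,"dz": 0.0,"spin": 0.0}
    - {"hand": 1.0,"dx": 0.0,"dy": 0.0,"dz": 0.0,"spin": 0.0}
    - {"hand": 1.0,"dx": 0.0,"dy": 0.0,"dz": 0.0,"spin": 0.0}
    - {"hand": 1.0,"dx": 0.0,"dy": 0.0,"dz": 0.0,"spin": 0.0}

```text
clock: 31.98
tcp_pos: [578.0, -111.0, 157.2]
eef_rot: [0.996, -0.086, -0.0, 0.0]
contact_force: [-1.1, -1.0, 0.9]
gripper_width: 28.9
finger_force: 29.5
```

send_rows:
  commands:
    - {"hand": 1.0,"dx": 0.0,"dy": 0.0,"dz": 0.0,"spin": 2.5}
    - {"hand": 1.0,"dx": 0.0,"dy": 0.0,"dz": 0.0,"spin": 2.5}
    - {"hand": 1.0,"dx": 0.0,"dy": 0.0,"dz": 0.0,"spin": 2.5}
    - {"hand": 1.0,"dx": 0.0,"dy": 0.0,"dz": 0.0,"spin": 2.5}
    - {"hand": 1.0,"dx": 0.0,"dy": 0.0,"dz": 0.0,"spin": 2.5}
    - {"hand": 1.0,"dx": 0.0,"dy": 0.0,"dz": 0.0,"spin": 2.5}

```text
clock: 32.48
tcp_pos: [577.5, -110.7, 157.9]
eef_rot: [0.976, -0.216, -0.001, -0.0]
contact_force: [-5.1, -2.0, 5.5]
gripper_width: 28.7
finger_force: 56.5
```

```bash
python3 q.py
```

```text
t32.48 yaw -114.97 phi None tauAxle@tcp 0.265  M.ax 0.263 Mz 0.783 q6eff 0.098 | F [-5.1 -2.   5.5] M [0.976 0.469 0.783] p [ 577.5 -110.7  157.9] w 28.7 g 56 qv6 0.519 q6 1.69
```

send_rows:
  commands:
    - {"hand": 1.0,"dx": 0.0,"dy": 0.0,"dz": 0.0,"spin": 2.5}
    - {"hand": 1.0,"dx": 0.0,"dy": 0.0,"dz": 0.0,"spin": 2.5}
    - {"hand": 1.0,"dx": 0.0,"dy": 0.0,"dz": 0.0,"spin": 2.5}
    - {"hand": 1.0,"dx": 0.0,"dy": 0.0,"dz": 0.0,"spin": 2.5}
    - {"hand": 1.0,"dx": 0.0,"dy": 0.0,"dz": 0.0,"spin": 2.5}

```text
clock: 32.9
tcp_pos: [577.5, -110.4, 158.4]
eef_rot: [0.947, -0.321, -0.0, -0.0]
contact_force: [-4.5, 0.5, 8.5]
gripper_width: 28.8
finger_force: 71.9
```

```bash
python3 q.py
```

```text
t32.90 yaw -127.46 phi None tauAxle@tcp 0.235  M.ax 0.236 Mz 0.789 q6eff 0.103 | F [-4.5  0.5  8.5] M [1.04  0.536 0.789] p [ 577.5 -110.4  158.4] w 28.8 g 72 qv6 0.518 q6 1.90
```

send_rows:
  commands:
    - {"hand": 1.0,"dx": 0.0,"dy": 0.0,"dz": 0.0,"spin": 2.5}
    - {"hand": 1.0,"dx": 0.0,"dy": 0.0,"dz": 0.0,"spin": 2.5}
    - {"hand": 1.0,"dx": 0.0,"dy": 0.0,"dz": 0.0,"spin": 2.5}
    - {"hand": 1.0,"dx": 0.0,"dy": 0.0,"dz": 0.0,"spin": 2.5}
    - {"hand": 1.0,"dx": 0.0,"dy": 0.0,"dz": 0.0,"spin": 2.5}

```text
clock: 33.32
tcp_pos: [577.8, -110.4, 159.0]
eef_rot: [0.906, -0.422, 0.0, -0.0]
contact_force: [-5.8, 1.3, 11.7]
gripper_width: 29.1
finger_force: 79.6
```

```bash
python3 q.py
```

```text
t33.32 yaw -139.95 phi None tauAxle@tcp 0.135  M.ax 0.136 Mz 0.751 q6eff 0.035 | F [-5.8  1.3 11.7] M [1.206 0.505 0.751] p [ 577.8 -110.4  159. ] w 29.1 g 80 qv6 0.521 q6 2.12
```

send_rows:
  commands:
    - {"hand": 1.0,"dx": 0.0,"dy": 0.0,"dz": 0.0,"spin": 2.5}
    - {"hand": 1.0,"dx": 0.0,"dy": 0.0,"dz": 0.0,"spin": 2.5}
    - {"hand": 1.0,"dx": 0.0,"dy": 0.0,"dz": 0.0,"spin": 2.5}
    - {"hand": 1.0,"dx": 0.0,"dy": 0.0,"dz": 0.0,"spin": 2.5}
    - {"hand": 1.0,"dx": 0.0,"dy": 0.0,"dz": 0.0,"spin": 2.5}

```text
clock: 33.73
tcp_pos: [578.2, -110.7, 159.6]
eef_rot: [0.855, -0.518, 0.001, -0.0]
contact_force: [-7.4, 0.2, 13.5]
gripper_width: 28.8
finger_force: 84.1
```

```bash
python3 q.py
```

```text
t33.73 yaw -152.45 phi None tauAxle@tcp 0.318  M.ax 0.318 Mz 0.815 q6eff -0.020 | F [-7.4  0.2 13.5] M [0.926 0.414 0.815] p [ 578.2 -110.7  159.6] w 28.8 g 84 qv6 0.519 q6 2.34
```

send_rows:
  commands:
    - {"hand": 1.0,"dx": 0.0,"dy": 0.0,"dz": 0.0,"spin": 2.5}
    - {"hand": 1.0,"dx": 0.0,"dy": 0.0,"dz": 0.0,"spin": 2.5}
    - {"hand": 1.0,"dx": 0.0,"dy": 0.0,"dz": 0.0,"spin": 2.5}
    - {"hand": 1.0,"dx": 0.0,"dy": 0.0,"dz": 0.0,"spin": 2.5}
    - {"hand": 1.0,"dx": 0.0,"dy": 0.0,"dz": 0.0,"spin": 2.5}

```text
clock: 34.15
tcp_pos: [578.4, -111.4, 160.1]
eef_rot: [0.794, -0.608, 0.002, -0.0]
contact_force: [-8.4, -2.1, 16.7]
gripper_width: 29.2
finger_force: 80.2
```

```bash
python3 q.py
```

```text
t34.15 yaw -164.95 phi None tauAxle@tcp 0.397  M.ax 0.397 Mz 0.710 q6eff 0.020 | F [-8.4 -2.1 16.7] M [0.454 0.62  0.71 ] p [ 578.4 -111.4  160.1] w 29.2 g 80 qv6 0.518 q6 2.56
```

send_rows:
  commands:
    - {"hand": 1.0,"dx": 0.0,"dy": 0.0,"dz": 0.0,"spin": 2.5}
    - {"hand": 1.0,"dx": 0.0,"dy": 0.0,"dz": 0.0,"spin": 2.5}
    - {"hand": 1.0,"dx": 0.0,"dy": 0.0,"dz": 0.0,"spin": 2.5}
    - {"hand": 1.0,"dx": 0.0,"dy": 0.0,"dz": 0.0,"spin": 2.5}

```text
clock: 34.48
tcp_pos: [578.3, -112.2, 160.5]
eef_rot: [0.738, -0.675, 0.002, 0.0]
contact_force: [-11.0, -12.3, 19.6]
gripper_width: 29.3
finger_force: 74.9
```

```bash
python3 -c "import m;m.meas()"
```

```text
t34.48 yaw -174.96 phi (np.float64(82.0), 66, 15) tauAxle@tcp 0.934  M.ax 0.944 Mz 0.451 q6eff -0.185 | F [-11.  -12.3  19.6] M [-1.579  1.205  0.451] p [ 578.3 -112.2  160.5] w 29.3 g 75 qv6 0.521 q6 2.73
```

send_rows:
  commands:
    - {"hand": 1.0,"dx": 0.0,"dy": 0.0,"dz": 0.0,"spin": -2.5}
    - {"hand": 1.0,"dx": 0.0,"dy": 0.0,"dz": 0.0,"spin": -2.5}
    - {"hand": 1.0,"dx": 0.0,"dy": 0.0,"dz": 0.0,"spin": -2.5}
    - {"hand": 1.0,"dx": 0.0,"dy": 0.0,"dz": 0.0,"spin": -2.5}
    - {"hand": 1.0,"dx": 0.0,"dy": 0.0,"dz": 0.0,"spin": -2.5}
    - {"hand": 1.0,"dx": 0.0,"dy": 0.0,"dz": 0.0,"spin": -2.5}

```text
clock: 35.03
tcp_pos: [578.8, -112.5, 160.8]
eef_rot: [0.82, -0.572, 0.003, 0.0]
contact_force: [-9.6, -3.1, 19.0]
gripper_width: 29.2
finger_force: 73.5
```

```bash
python3 q.py
```

```text
t35.03 yaw -159.83 phi None tauAxle@tcp 0.008  M.ax 0.011 Mz -0.216 q6eff 0.427 | F [-9.6 -3.1 19. ] M [-0.6    0.427 -0.216] p [ 578.8 -112.5  160.8] w 29.2 g 73 qv6 -0.518 q6 2.47
```

send_rows:
  commands:
    - {"hand": 1.0,"dx": 0.0,"dy": 0.0,"dz": 0.0,"spin": -2.5}
    - {"hand": 1.0,"dx": 0.0,"dy": 0.0,"dz": 0.0,"spin": -2.5}
    - {"hand": 1.0,"dx": 0.0,"dy": 0.0,"dz": 0.0,"spin": -2.5}
    - {"hand": 1.0,"dx": 0.0,"dy": 0.0,"dz": 0.0,"spin": -2.5}

```text
clock: 35.37
tcp_pos: [578.4, -111.7, 160.9]
eef_rot: [0.867, -0.498, 0.002, 0.0]
contact_force: [-10.9, -0.5, 20.7]
gripper_width: 29.0
finger_force: 67.1
```

```bash
python3 q.py
```

```text
t35.37 yaw -149.79 phi None tauAxle@tcp -0.362  M.ax -0.363 Mz -0.389 q6eff 0.604 | F [-10.9  -0.5  20.7] M [-0.192  0.941 -0.389] p [ 578.4 -111.7  160.9] w 29.0 g 67 qv6 -0.517 q6 2.29
```

send_rows:
  commands:
    - {"hand": 1.0,"dx": 0.0,"dy": 0.0,"dz": 0.0,"spin": -2.5}
    - {"hand": 1.0,"dx": 0.0,"dy": 0.0,"dz": 0.0,"spin": -2.5}
    - {"hand": 1.0,"dx": 0.0,"dy": 0.0,"dz": 0.0,"spin": -2.5}
    - {"hand": 1.0,"dx": 0.0,"dy": 0.0,"dz": 0.0,"spin": -2.5}

```text
clock: 35.7
tcp_pos: [578.3, -111.7, 161.0]
eef_rot: [0.907, -0.421, 0.002, 0.0]
contact_force: [-9.7, -0.3, 21.6]
gripper_width: 29.3
finger_force: 61.0
```

```bash
python3 q.py
```

```text
t35.70 yaw -139.81 phi None tauAxle@tcp -0.285  M.ax -0.287 Mz -0.306 q6eff 0.397 | F [-9.7 -0.3 21.6] M [-0.243  1.155 -0.306] p [ 578.3 -111.7  161. ] w 29.3 g 61 qv6 -0.519 q6 2.12
```

send_rows:
  commands:
    - {"hand": 1.0,"dx": 0.0,"dy": 0.0,"dz": 0.0,"spin": -2.5}
    - {"hand": 1.0,"dx": 0.0,"dy": 0.0,"dz": 0.0,"spin": -2.5}
    - {"hand": 1.0,"dx": 0.0,"dy": 0.0,"dz": 0.0,"spin": -2.5}
    - {"hand": 1.0,"dx": 0.0,"dy": 0.0,"dz": 0.0,"spin": -2.5}

```text
clock: 36.03
tcp_pos: [578.1, -111.5, 161.1]
eef_rot: [0.94, -0.34, 0.002, 0.0]
contact_force: [-11.5, -0.5, 23.3]
gripper_width: 29.3
finger_force: 53.5
```

```bash
python3 q.py
```

```text
t36.03 yaw -129.81 phi None tauAxle@tcp -0.371  M.ax -0.372 Mz -0.304 q6eff 0.366 | F [-11.5  -0.5  23.3] M [-0.071  1.322 -0.304] p [ 578.1 -111.5  161.1] w 29.3 g 54 qv6 -0.519 q6 1.95
```

send_rows:
  commands:
    - {"hand": 1.0,"dx": 0.0,"dy": 0.0,"dz": 0.0,"spin": -2.5}
    - {"hand": 1.0,"dx": 0.0,"dy": 0.0,"dz": 0.0,"spin": -2.5}
    - {"hand": 1.0,"dx": 0.0,"dy": 0.0,"dz": 0.0,"spin": -2.5}
    - {"hand": 1.0,"dx": 0.0,"dy": 0.0,"dz": 0.0,"spin": -2.5}

```text
clock: 36.37
tcp_pos: [577.9, -111.4, 160.9]
eef_rot: [0.966, -0.257, 0.001, 0.001]
contact_force: [-12.0, -0.3, 23.2]
gripper_width: 29.0
finger_force: 45.4
```

```bash
python3 q.py; sed -i 's/abs(r\[0\]-28.82)>.1/abs(r[0]-28.77)>.02 and abs(r[0]-34.98)>.05/' addphi.py; python3 addphi.py; python3 fit3.py | sed -n '/----/,$p'|cut -c1-400
```

```text
t36.37 yaw -119.81 phi None tauAxle@tcp -0.379  M.ax -0.380 Mz -0.309 q6eff 0.352 | F [-12.   -0.3  23.2] M [-0.121  1.567 -0.309] p [ 577.9 -111.4  160.9] w 29.0 g 45 qv6 -0.519 q6 1.77
map [77.57  1.52 -0.42 -1.79] res 1.42
25.93 -79.0 -179.8 | 26.27 -89.0 -189.2 | 26.6 -98.9 -198.7 | 26.93 -108.9 -208.3 | 27.27 -118.9 -218.1 | 27.6 -128.9 -228.0 | 27.93 -138.9 -238.1 | 28.27 -148.9 -248.4 | 29.1 -123.8 -226.4 | 29.43 -113.8 -216.6 | 29.77 -103.8 -206.9 | 30.1 -93.8 -197.4 | 30.43 -83.8 -188.0 | 30.77 -73.8 -178.5 | 32.48 -115.0 -214.2 | 32.9 -127.5 -226.5 | 33.32 -140.0 -239.2 | 33.73 -152.5 -252.1 | 34.15 -165.0 -265.2 | 34.48 -175.0 -275.7 | 35.03 -159.8 -263.4 | 35.37 -149.8 -252.9 | 35.7 -139.8 -242.6 | 36.03 -129.8 -232.5 | 36.37 -119.8 -222.5 | ----
30 [ 0.176  0.252  0.187  0.635 -0.006 -0.039  0.206 -0.015] delta 36.4+-9.0 target 143.6 rms 0.058
30 lin [ 0.173  0.254  0.193  0.651 -0.008 -0.153  0.283 -0.011] delta 37.3+-6.2 target 142.7 rms 0.057
30 loosefc [ 0.172  0.262  0.19   0.615 -0.008 -0.119  0.217 -0.011] delta 35.3+-9.1 target 144.7 rms 0.056
new [ 0.151  0.255 
[... 640 characters left out ...]
  0.199  0.605 -0.004  0.427  0.176 -0.009] delta 34.7+-4.2 target 145.3 rms 0.072
every lin [ 0.165  0.258  0.201  0.639 -0.003  0.215 -0.062 -0.004] delta 36.6+-2.7 target 143.4 rms 0.071
every loosefc [ 0.166  0.263  0.199  0.597 -0.006  0.368  0.211 -0.007] delta 34.2+-4.3 target 145.8 rms 0.072
[[-53.9, -1.0, -0.02], [-68.9, -1.0, 0.1], [-83.9, -1.0, -0.07], [-100.2, -1.0, 0.04], [-115.4, -1.0, -0.11], [-130.5, -1.0, 0.05], [-145.2, -1.0, 0.02], [-160.0, -1.0, -0.07], [-175.3, -1.0, 0.03], [172.8, -1.0, -0.06], [-177.7, 1.0, -0.0], [-164.9, 1.0, 0.01], [-149.3, 1.0, -0.01], [-134.6, 1.0, -0.04], [-118.6, 1.0, -0.05], [-103.2, 1.0, -0.04], [-88.9, 1.0, -0.11], [-72.7, 1.0, 0.04], [-78.7,
```

send_rows:
  commands:
    - {"hand": 1.0,"dx": 0.0,"dy": 0.0,"dz": 0.0,"spin": -2.5}
    - {"hand": 1.0,"dx": 0.0,"dy": 0.0,"dz": 0.0,"spin": -2.5}
    - {"hand": 1.0,"dx": 0.0,"dy": 0.0,"dz": 0.0,"spin": -2.0}
    - {"hand": 1.0,"dx": 0.0,"dy": 0.0,"dz": 0.0,"spin": -0.5}
    - {"hand": 1.0,"dx": 0.0,"dy": 0.0,"dz": 0.0,"spin": 0.0}
    - {"hand": 1.0,"dx": 0.0,"dy": 0.0,"dz": 0.0,"spin": 0.0}
    - {"hand": 1.0,"dx": 0.0,"dy": 0.0,"dz": 0.0,"spin": 0.0}
    - {"hand": 1.0,"dx": 0.0,"dy": 0.0,"dz": 0.0,"spin": 0.0}
    - {"hand": 1.0,"dx": 0.0,"dy": 0.0,"dz": 0.0,"spin": 0.0}
    - {"hand": 1.0,"dx": 0.0,"dy": 0.0,"dz": 0.0,"spin": 0.0}

```text
clock: 37.2
tcp_pos: [577.8, -111.4, 160.9]
eef_rot: [0.981, -0.194, 0.001, 0.001]
contact_force: [-11.2, -0.4, 22.3]
gripper_width: 29.2
finger_force: 38.5
```

Run:
```python
import m
from h import *
from rig import cams
m.meas(cam=False,log=False)
o=[]
for n,(x0,y0,x1,y1) in(("scene",(205,200,305,300)),("top",(270,140,370,240))):
    f=cams.grab_frame(n);np.savez(n+"1.npz",**f)
    o.append(cv2.resize(f["img"][y0:y1,x0:x1],(400,400),interpolation=cv2.INTER_CUBIC))
cv2.imwrite("pics/c3.png",np.hstack(o))
```

```text
t37.20 yaw -112.42 phi None tauAxle@tcp -0.378  M.ax -0.379 Mz -0.266 q6eff -0.267 | F [-11.2  -0.4  22.3] M [-0.017  1.519 -0.266] p [ 577.8 -111.4  160.9] w 29.2 g 38 qv6 -0.002 q6 1.64
```

View pics/c3.png

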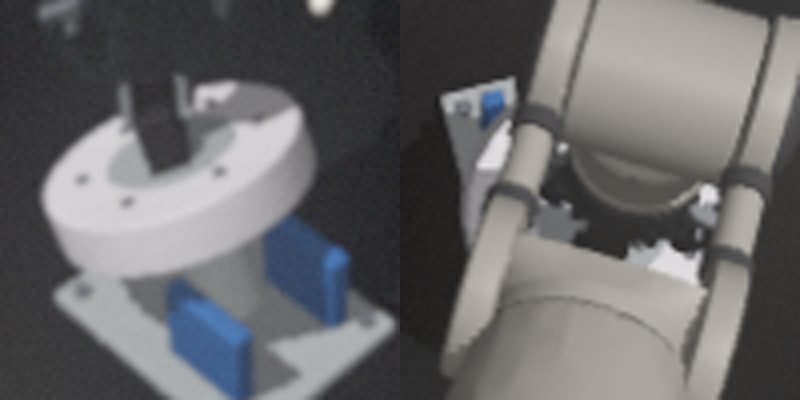

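The left crop shows the bar gripped, with screws at (82,180), (127,203) and (219,172). The red mark is hidden downhill, so I'll get the angle from the screws.

Run:
```python
from h import *
O=np.array([605,-104.6,100]);A=R.from_euler('ZY',[13,-25],degrees=True);ax=A.as_matrix()[:,2]
def ang(f,px,h):
    o,d=ray(f,px);k=(ax@(O+h*ax-o))/(ax@d);l=A.inv().apply(o+k*d-O);return np.degrees(np.arctan2(l[1],l[0])).round(1),np.hypot(*l[:2]).round(1)
f=np.load("scene0.npz");S=lambda x,y:((x+.5)/5-.5+205,(y+.5)/5-.5+210)
for p in((168,203),(281,160),(322,97),(102,178)): print("before",ang(f,S(*p),40))
print("red",ang(f,(227.3,250.6),38))
f=np.load("scene1.npz");S=lambda x,y:((x+.5)/4-.5+205,(y+.5)/4-.5+200)
for p in((82,180),(127,203),(219,172)): print("now",ang(f,S(*p),40))
```

```text
before (np.float64(-59.2), np.float64(67.7))
before (np.float64(-4.8), np.float64(66.6))
before (np.float64(52.7), np.float64(61.9))
before (np.float64(-117.6), np.float64(62.6))
red (np.float64(-90.6), np.float64(69.4))
now (np.float64(-120.4), np.float64(61.9))
now (np.float64(-63.8), np.float64(67.6))
now (np.float64(-9.0), np.float64(67.2))
```

Screw check: phi is now about 144°, and the fits give 145 ± 4°. I'll nudge +1.5° and finish holding still.

send_rows:
  commands:
    - {"hand": 1.0,"dx": 0.0,"dy": 0.0,"dz": 0.0,"spin": -0.8}
    - {"hand": 1.0,"dx": 0.0,"dy": 0.0,"dz": 0.0,"spin": -0.7}
    - {"hand": 1.0,"dx": 0.0,"dy": 0.0,"dz": 0.0,"spin": 0.0}
    - {"hand": 1.0,"dx": 0.0,"dy": 0.0,"dz": 0.0,"spin": 0.0}
    - {"hand": 1.0,"dx": 0.0,"dy": 0.0,"dz": 0.0,"spin": 0.0}
    - {"hand": 1.0,"dx": 0.0,"dy": 0.0,"dz": 0.0,"spin": 0.0}
    - {"hand": 1.0,"dx": 0.0,"dy": 0.0,"dz": 0.0,"spin": 0.0}
    - {"hand": 1.0,"dx": 0.0,"dy": 0.0,"dz": 0.0,"spin": 0.0}
    - {"hand": 1.0,"dx": 0.0,"dy": 0.0,"dz": 0.0,"spin": 0.0}
    - {"hand": 1.0,"dx": 0.0,"dy": 0.0,"dz": 0.0,"spin": 0.0}

```text
clock: 38.13
tcp_pos: [577.8, -111.5, 160.9]
eef_rot: [0.983, -0.182, 0.001, 0.001]
contact_force: [-11.2, 0.9, 23.1]
gripper_width: 28.8
finger_force: 36.2
```

Run:
```python
import m
from rig import close_job
m.meas(cam=False,log=False)
print(close_job())
```

```text
t38.13 yaw -110.93 phi None tauAxle@tcp -0.404  M.ax -0.405 Mz -0.380 q6eff -0.367 | F [-11.2   0.9  23.1] M [-0.212  1.565 -0.38 ] p [ 577.8 -111.5  160.9] w 28.8 g 36 qv6 -0.003 q6 1.62
the job is handed in; nothing more can be done
None
```

I handed the job in at 38 s: the torque fit puts the heavy side about 35° (±4°) from the red mark, counter-clockwise facing the rotor. That side is now turned straight down the slope to within about 5°, with the arm holding the bar still; I briefly let go and regripped it three times while feeling for it.

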